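Carry a freshly painted cover to the drying stand with the lifter

ROBOT

A 6-joint arm with a two-finger parallel gripper is mounted at the origin on a cart in front of the work surface, level with it; the furniture and walls round the work are solid. World frame = base frame: x ahead of the robot, y to its left, z up, the work surface at z = 0. Lengths are in m, angles in degrees, forces in N, time in s.
With the tool pointing down it reaches from about 0.4 to 0.825 m from the base axis. Payload 7 kg.
Tool frame: the origin (TCP) lies midway between the tips of the shut fingers; the grasp point (between the pads) lies 19 mm behind it (r.hold_point_z is the distance from the TCP to the grasp point, in m); x points along the fingers, y is the direction in which the jaws open and shut, and the axes are right-handed (so a half turn about x gives the same grasp; the last joint's range is limited). The gripper opens to 88 mm and grips with 3 to 60 N. Pads are 19 mm wide; open, the fingers measure 130 mm over their backs; the gripper's body (78 mm by 193 mm) begins 47 mm behind the grasp point.
Start: joints at [83.314, 20.546, 0.682, 0, -70.136, -16.507], TCP at [0.266, 0.62, 0.227] pointing down, gripper open.
Joint ranges: [-176.03, 176.03], [-82.01, 121.73], [-58.28, 71.71], [-173.87, 95.51], [-174.79, -0.11], [-173.66, 173.66]. Speed limits (degrees/s): [136.94, 136.94, 172.46, 180, 180, 180].

INTERFACE

Orientations are given as [roll, pitch, yaw] about the fixed x, y, z axes, in that order (R = Rz(yaw) Ry(pitch) Rx(roll)).
In Python, from plant import r, viewer, order gives the robot as it stands. The module is installed in compiled form; this text tells all that it offers.
- The arm moves only by the shell command python3 -m creep 'ROWS' [FORCE]. ROWS is JSON, a list of rows, each an object of numbers: "ax", "ay", "az": the turn, a rotation vector about the tool's x, y, z in degrees; "tx", "ty", "tz": the shift along the tool's x, y, z in m; "fingers": the finger opening in m, from 0 to 0.0876. A call has 1 to 5 rows; each row is the pose to reach, as a shift and turn from the pose commanded when the call began, along the tool's axes at that moment; what a row does not reach only later rows make up. A row lasts 1/10 s, in which the tool goes at most 50 mm and 8.59 degrees, less where a joint would pass 70% of its speed; a pose out of reach is approached as far as the arm can. A call with a gripper value outside its range is refused whole. The fingers move at their own pace and stop on an object; FORCE is the grip in N (left out, the last holds). Time passes only in rows, so rows that repeat a pose let the fingers close. It gives the time, the measured TCP pose, the force and the opening at its end, in the units of the state.
- r.get_state(): the state, without advancing time (a new reading comes with each control period).
- viewer.capture(name): name is "scene" or "top" or "wrist"; returns a dict with "pixels" (384x512x3 uint8, blue, green, red), "depth" (384x512 float32, m along the optical axis (not along the pixel's ray), 0 where there is no reading), "fx", "fy", "cx", "cy" (pixels), "rvec" (rotation vector, rad) and "tvec" (3), from world to camera coordinates, as OpenCV has them; the wrist camera has in their place "T_tool_cam" (4x4, takes a point from camera to tool coordinates, whose origin is the TCP and whose axes are the tool frame's). Camera axes: x right, y down, z forward; pixel columns grow to the right and rows downward; lengths in m; the calibration is good to about 2 mm. A picture is of the moment at which its call begins: read the wrist's pose just before it.
- order.close_job(): hands the job in, once; it reports no verdict.
The state is a dict: "time_s": time; "joints": joint angles; "qd": joint speeds; "joint_torque": joint torques, N m; "tcp_pos": TCP position; "eef_rot": TCP orientation; "contact_force": force on the tool from outside, world axes, zero at the start; "moment": the same for the moment, N m; "gripper_width": finger opening in m.
Only numpy, scipy, OpenCV 4.12 (cv2) and the standard library are available. Lean on these libraries where they do the work, as an engineer would, in place of code of your own. Each camera call takes 0.05 s, during which the arm holds its last target.

TASK

The paint on the square cover on the low stand is still tacky, so do not touch it with the gripper: take the flat lifter by its wooden handle, slide the blade in under the cover, lift it and carry it level to the tall drying stand that is empty. Lower it gently onto both rails there, in the middle of the stand and square to it, slide the blade out from under it, and lay the lifter back flat on the bench, clear of the stands. Leave the round cover on the other tall stand and the paint tin where they are.

Things in the scene. Friction and masses are not known exactly. Their poses are not given: they have to be found in the camera images.
- square_cover: Grey painted square cover plate, 120 x 120 mm, 6 mm thick, 160 g, with a low round boss on top (11 mm high in all). It starts lying on both rails of work_stand and spans the open space between them. Origin: centre of its underside; x and y along its edges, z up.
- work_stand: U-shaped wooden stand, fixed: two rails along its y (y -72 to 72 mm), 14 mm high, 18 mm wide, inner faces at x = -42 and 42; cross bar 14 mm high at y 72 to 88. Open at the -y end (robot's right) and, between the rails, down to the bench. Origin: midway between the rails, at bench level; z up. The low stand on which the square cover lies at the start.
- empty_stand: U-shaped wooden stand, fixed: two rails along its y (y -72 to 72 mm), 40 mm high, 18 mm wide, inner faces at x = -42 and 42; cross bar 14 mm high at y 72 to 88. Open at the -y end (robot's right) and, between the rails, down to the bench. Origin: midway between the rails, at bench level; z up. The tall stand that carries nothing at the start; it may be the nearer or the farther of the two tall stands.
- full_stand: U-shaped wooden stand, fixed: two rails along its y (y -72 to 72 mm), 40 mm high, 18 mm wide, inner faces at x = -42 and 42; cross bar 14 mm high at y 72 to 88. Open at the -y end (robot's right) and, between the rails, down to the bench. Origin: midway between the rails, at bench level; z up. The other tall stand, on which the round cover lies.
- round_cover: Grey painted round cover, 120 mm in diameter, 6 mm thick, low boss on top, lying on full_stand; it must stay there. Origin: centre of its underside.
- lifter: Flat lifter, 220 g, loose on the bench. Steel blade 60 mm wide, 3 mm thick, y -65 to 60 mm, front edge at +y; a 40 mm wide tang goes on to y -150. Over it, on two 10 mm posts at y -82 and -132, a wooden bar handle along y: 26 mm wide (x), y -145 to -65, z 30 to 62, to be pinched from above. Origin: under the middle of the blade, on its underside (z = 0 on the bench); z up.
- lifter_grip (a point): Point to grip the lifter: middle of the handle bar, at x 0, y -105, z 48 mm in the lifter's frame (same axes).
- paint_tin: Small paint tin, 77 mm in diameter, 76 mm high, standing on the bench; a bystander. Origin: centre of its underside.

How it is judged:
By the outcome, as a careful person would: the job done as asked, in the order asked, and still so for the second after the job is handed in, with the robot touching nothing.
It also fails if it takes over 58 s, if anything falls off the work surface, if the arm or the gripper's body presses on something with over 40 N, if the wrist force passes 120 N, or if a joint passes its speed limit or range.

## Working session

There is one attempt and no reset: what is moved stays moved. The work goes in short steps, Python scripts to look and compute and a shell command to move; the robot and the scene stay as the last step left them, time stands still between calls to the robot, and variables do not carry over. Pictures are saved under pics/ and viewed, and the job is handed in when it is done.

```bash
mkdir -p pics; cat > h.py <<'E'
from plant import r, viewer, order
import numpy as np, cv2
from scipy.spatial.transform import Rotation as R
def cap(n,f):
    s=r.get_state(); c=viewer.capture(n); cv2.imwrite('pics/%s.png'%f,c['pixels']); 
    K=np.array([[c['fx'],0,c['cx']],[0,c['fy'],c['cy']],[0,0,1]])
    if n=='wrist':
        T=np.eye(4);T[:3,:3]=R.from_euler('xyz',s['eef_rot'],degrees=True).as_matrix();T[:3,3]=s['tcp_pos']
        M=T@c['T_tool_cam']
    else:
        W=np.eye(4);W[:3,:3]=cv2.Rodrigues(np.array(c['rvec'],float))[0];W[:3,3]=np.ravel(c['tvec']);M=np.linalg.inv(W)
    np.savez('pics/%s.npz'%f,px=c['pixels'],d=c['depth'],K=K,M=M)
    return load(f)
def load(f):
    z=np.load('pics/%s.npz'%f); return dict(z)
def ray(c,uv,z):
    uv=np.atleast_2d(np.array(uv,float)); d=np.c_[uv,np.ones(len(uv))]@np.linalg.inv(c['K']).T@c['M'][:3,:3].T
    o=c['M'][:3,3]; return o+d*((z-o[2])/d[:,2])[:,None]
def cloud(c):
    h,w=c['d'].shape;u,v=np.meshgrid(np.arange(w),np.arange(h));d=c['d']
    P=np.stack([u,v,np.ones_like(u)],-1)@np.linalg.inv(c['K']).T*d[...,None]
    P=P@c['M'][:3,:3].T+c['M'][:3,3]; P[d==0]=np.nan; return P
E
python3 - <<'E'
from h import *
print(r.get_state())
for n in('scene','top','wrist'):
    c=cap(n,n+'0'); print(n,c['M'].round(3).tolist(),c['K'].round(1).tolist())
E
```

```text
{'time_s': 0.0, 'joints': array([ 8.33139635e+01,  2.05897445e+01,  6.33800010e-01, -2.26692282e-02,
       -7.01370951e+01, -1.65064196e+01]), 'qd': array([-0.00334464, -0.01945025, -0.06614011,  0.05886585, -0.01769639,
        0.10826131]), 'joint_torque': array([ 2.06682082e-03, -5.82715774e+01,  2.93042654e+01,  6.99708447e+00,
        6.80234531e-03, -1.40121192e-04]), 'tcp_pos': array([0.26564919, 0.6199779 , 0.22563397]), 'eef_rot': array([  93.60710528,   89.90455017, -109.59307041]), 'contact_force': array([-0.08123583,  1.57590165, -0.38049425]), 'moment': array([ 0.01622743, -0.04772067,  0.00070425]), 'gripper_width': 0.08741289957629328}
scene [[0.569, -0.457, 0.684, -0.143], [-0.822, -0.298, 0.485, -0.591], [-0.017, -0.838, -0.545, 0.675], [0.0, 0.0, 0.0, 1.0]] [[350.3, 0.0, 252.3], [0.0, 350.3, 196.7], [0.0, 0.0, 1.0]]
top [[0.029, -0.997, 0.068, 0.529], [-0.999, -0.028, 0.025, -0.057], [-0.023, -0.068, -0.997, 1.052], [0.0, 0.0, 0.0, 1.0]] [[384.6, 0.0, 254.1], [0.0, 384.6, 193.8], [0.0, 0.0, 1.0]]
wrist [[-0.394, -0.888, -0.237, 0.329], [-0.919, 0.381, 0.101, 0.592], [0.001, 0.258, -0.966, 0.385], [0.0, 0.0, 0.0, 1.0]] [[330.4, 0.0, 255.5], [0.0, 330.4, 188.6], [0.0, 0.0, 1.0]]
```

View pics/top0.png

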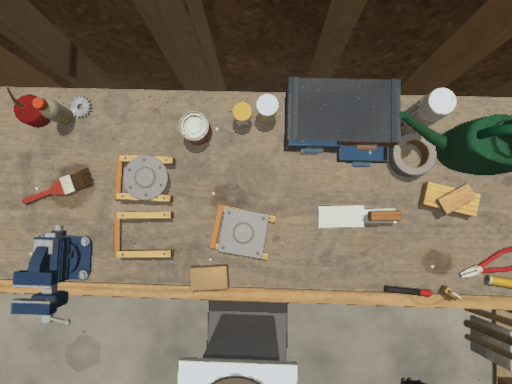

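View pics/scene0.png

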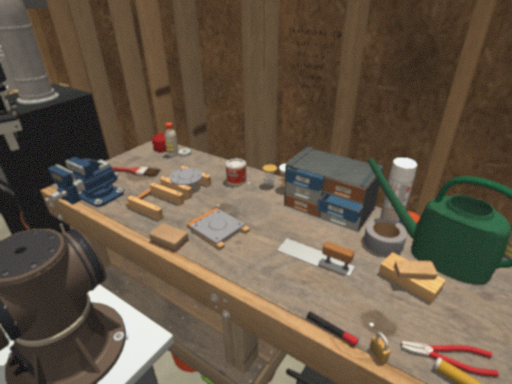

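View pics/wrist0.png

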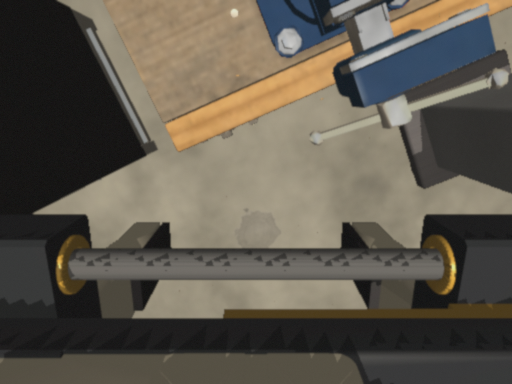

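The top view shows the lifter near (360,216) with its handle to the right. The square cover is on the low stand near (243,233), the empty tall stand near (144,236), the full one near (145,178), and the tin at (195,127). Next I'll zoom in for measurement.

```bash
python3 - <<'E'
from h import *
c=load('top0');im=c['px']
a=cv2.resize(im[140:280,100:290],None,fx=4,fy=4,interpolation=cv2.INTER_CUBIC);cv2.imwrite('pics/z1.png',a)
b=cv2.resize(im[190:245,300:420],None,fx=6,fy=6,interpolation=cv2.INTER_CUBIC);cv2.imwrite('pics/z2.png',b)
P=cloud(c)
for u,v in[(243,233),(230,220),(145,178),(170,255),(160,215),(340,216),(385,216),(300,216),(195,127),(165,235)]:
    print((u,v),P[v,u].round(3),im[v,u])
E
```

```text
(243, 233) [ 0.494 -0.005  0.028] [164 170 172]
(230, 220) [0.527 0.032 0.019] [163 170 173]
(145, 178) [0.63  0.256 0.053] [158 165 167]
(170, 255) [0.431 0.185 0.038] [104 150 181]
(160, 215) [0.535 0.215 0.042] [131 184 208]
(340, 216) [ 0.546 -0.265  0.   ] [203 213 209]
(385, 216) [ 0.549 -0.367  0.065] [ 81 127 175]
(300, 216) [ 0.543 -0.157  0.004] [124 147 162]
(195, 127) [0.764 0.126 0.074] [204 213 209]
(165, 235) [ 0.481  0.21  -0.   ] [118 138 151]
```

View pics/z1.png

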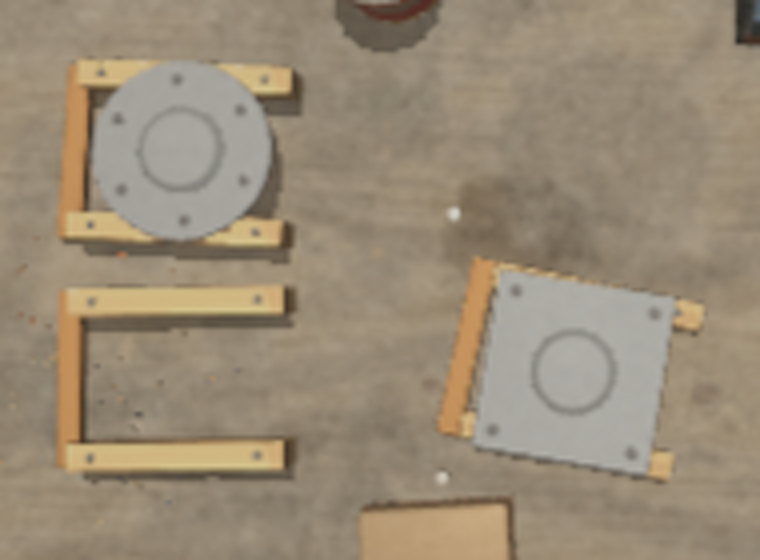

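View pics/z2.png

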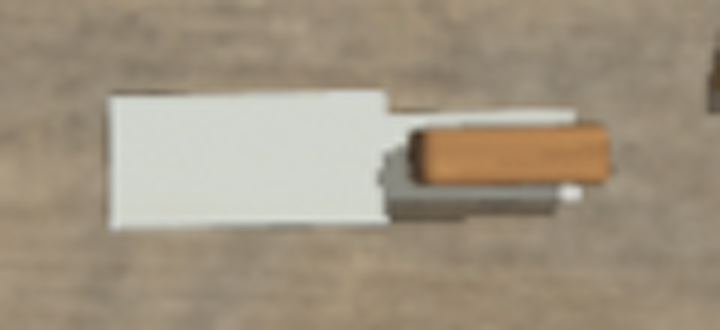

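```bash
cat > m.py <<'E'
from h import *
def rect(c,mask,z,name,minA=50,near=None):
    mask=cv2.morphologyEx(mask.astype(np.uint8),cv2.MORPH_OPEN,np.ones((3,3),np.uint8))
    cs,_=cv2.findContours(mask,cv2.RETR_EXTERNAL,cv2.CHAIN_APPROX_NONE)
    for k in cs:
        if cv2.contourArea(k)<minA: continue
        W=ray(c,k[:,0,:],z)[:,:2]
        (cx,cy),(w,h),a=cv2.minAreaRect((W*1000).astype(np.float32))
        print(name,'cen mm',round(cx,1),round(cy,1),'size',round(w,1),round(h,1),'ang',round(a,2),'px',k[:,0].mean(0).round())
E
python3 - <<'E'
from m import *
c=load('top0');im=c['px'].astype(int);hsv=cv2.cvtColor(c['px'],cv2.COLOR_BGR2HSV)
H,S,V=[hsv[...,i].astype(int) for i in range(3)]
for p in [(60,52),(150,120)]: pass
for n,(u,v) in dict(blade=(340,216),handle=(385,216),cover=(243,233),cover2=(225,215),bench=(300,216),bench2=(165,235),rail=(150,215),rail2=(150,254),bar=(117,236),bar2=(216,228)).items(): print(n,hsv[v,u])
def win(u0,u1,v0,v1):
    w=np.zeros(H.shape,bool);w[v0:v1,u0:u1]=1;return w
rect(c,(S<25)&(V>190)&win(310,410,195,240),0.003,'blade')
rect(c,(S>110)&(V>110)&win(360,410,200,230),0.062,'handle')
rect(c,(S<22)&(V>130)&win(205,275,200,265),0.020,'cover')
rect(c,(S<22)&(V>130)&win(110,180,150,205),0.046,'round')
rect(c,(S>75)&(V>150)&win(113,180,205,265),0.040,'emptyrails')
rect(c,(S>75)&(V>150)&win(205,280,200,265),0.014,'wstand',20)
E
```

```text
blade [ 42  12 213]
handle [ 15 137 175]
cover [ 23  12 172]
cover2 [ 23  13 171]
bench [ 18  60 162]
bench2 [ 18  56 151]
rail [ 20  96 208]
rail2 [ 20  97 208]
bar [ 16 137 194]
bar2 [ 15 135 197]
blade cen mm 546.7 -272.7 size 57.6 131.4 ang 3.26 px [342. 216.]
handle cen mm 549.6 -368.6 size 22.0 74.6 ang 4.38 px [386. 216.]
cover cen mm 494.1 -4.2 size 117.3 118.1 ang 83.2 px [243. 233.]
round cen mm 634.1 257.3 size 111.8 115.0 ang 1.6 px [145. 177.]
emptyrails cen mm 483.0 261.4 size 121.3 149.2 ang 2.53 px [138. 234.]
wstand cen mm 433.6 -63.4 size 15.9 13.4 ang 1.54 px [265. 256.]
wstand cen mm 535.5 -80.8 size 16.1 16.1 ang 1.52 px [272. 218.]
wstand cen mm 509.5 68.3 size 23.6 118.7 ang 82.02 px [216. 227.]
```

```bash
sed -i 's/^SGN=1./SGN=-1./' g.py; python3 g.py 0.47 0.37 0.3 0
```

```text
tcp [0.2658 0.6202 0.226 ] t 0.2 F [ 0.2 -0.3  0.3] w 0.0875 q [ 83.3  20.6   0.7  -0.  -70.1 -16.5]
tool axes rows
 [[-3.000e-04 -1.000e-03 -1.000e+00]
 [-3.939e-01 -9.192e-01  1.000e-03]
 [-9.192e-01  3.939e-01 -1.000e-04]]
t xyz [-0.0738  0.1496 -0.2863] | 0.331 a xyz [ 6.681e+01 -4.000e-02 -5.000e-02]
```

```bash
python3 -m creep '[{"tx":-0.03},{"tx":-0.074,"ty":0.15,"tz":-0.286,"ax":66.8},{"tx":-0.074,"ty":0.15,"tz":-0.286,"ax":66.8},{"tx":-0.074,"ty":0.15,"tz":-0.286,"ax":66.8},{"tx":-0.074,"ty":0.15,"tz":-0.286,"ax":66.8}]'; python3 g.py 0.47 0.37 0.3 0
```

```text
tcp [0.2658 0.6202 0.226 ] t 0.2 F [ 0.2 -0.3  0.3] w 0.0875 q [ 83.3  20.6   0.7  -0.  -70.1 -16.5]
tool axes rows
 [[-3.000e-04 -1.000e-03 -1.000e+00]
 [-3.939e-01 -9.192e-01  1.000e-03]
 [-9.192e-01  3.939e-01 -1.000e-04]]
t xyz [-0.0738  0.1496 -0.2863] | 0.331 a xyz [ 6.681e+01 -4.000e-02 -5.000e-02]invalid input
```

```bash
python3 -m creep '[{"ax":0,"ay":0,"az":0,"tx":-0.03,"ty":0,"tz":0,"fingers":0.0876},{"ax":66.8,"ay":0,"az":0,"tx":-0.074,"ty":0.15,"tz":-0.286,"fingers":0.0876},{"ax":66.8,"ay":0,"az":0,"tx":-0.074,"ty":0.15,"tz":-0.286,"fingers":0.0876},{"ax":66.8,"ay":0,"az":0,"tx":-0.074,"ty":0.15,"tz":-0.286,"fingers":0.0876},{"ax":66.8,"ay":0,"az":0,"tx":-0.074,"ty":0.15,"tz":-0.286,"fingers":0.0876}]'; python3 g.py 0.47 0.37 0.3 0
```

```text
time_s: 0.7
tcp_pos: [0.3916, 0.4651, 0.2838]
eef_rot: [93.7, 90.0, -144.2]
contact_force: [0.9, -0.3, -0.6]
gripper_width: 0.0874
tcp [0.3916 0.4651 0.2838] t 0.7 F [ 0.9 -0.3 -0.6] w 0.0874 q [ 68.3  12.5  -3.   -0.  -74.5 -36.2]
tool axes rows
 [[-0.000e+00 -0.000e+00 -1.000e+00]
 [-8.470e-01 -5.316e-01  1.000e-04]
 [-5.316e-01  8.470e-01 -0.000e+00]]
t xyz [-0.0162 -0.0158 -0.1222] | 0.124 a xyz [32.11 -0.   -0.  ]
```

```bash
python3 -m creep '[{"ax":32.1,"ay":0,"az":0,"tx":-0.016,"ty":-0.016,"tz":-0.122,"fingers":0.0876},{"ax":32.1,"ay":0,"az":0,"tx":-0.016,"ty":-0.016,"tz":-0.122,"fingers":0.0876},{"ax":32.1,"ay":0,"az":0,"tx":-0.016,"ty":-0.016,"tz":-0.122,"fingers":0.0876},{"ax":32.1,"ay":0,"az":0,"tx":-0.016,"ty":-0.016,"tz":-0.122,"fingers":0.0876},{"ax":32.1,"ay":0,"az":0,"tx":-0.016,"ty":-0.016,"tz":-0.122,"fingers":0.0876}]'; python3 g.py 0.47 0.37 0.3 0
python3 -c "
from h import *
cap('wrist','w1')"
```

```text
time_s: 1.2
tcp_pos: [0.4704, 0.3714, 0.2996]
eef_rot: [46.2, 90.0, 136.3]
contact_force: [0.7, -0.3, -0.9]
gripper_width: 0.0876
tcp [0.4704 0.3714 0.2996] t 1.2 F [ 0.7 -0.3 -0.9] w 0.0876 q [ 57.   11.3  -2.6  -0.  -76.1 -56.8]
tool axes rows
 [[-2.0e-04  2.0e-04 -1.0e+00]
 [-1.0e+00 -2.3e-03  2.0e-04]
 [-2.3e-03  1.0e+00  2.0e-04]]
t xyz [-0.0004  0.0004 -0.0014] | 0.002 a xyz [ 0.13  0.01 -0.01]
```

View pics/w1.png

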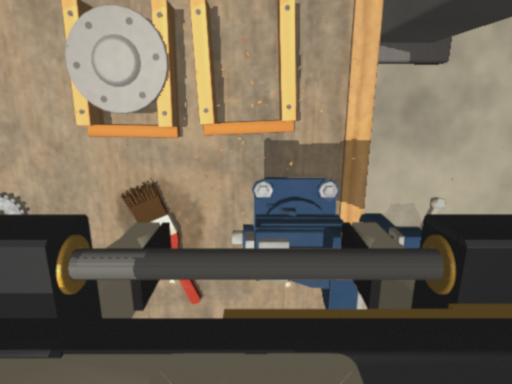

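The image shows the empty stand at about (245,65) with its cross bar at (248,128). The open ends are cut off, so I'll shift toward -y.

```bash
python3 -m creep '[{"ax":0,"ay":0,"az":0,"tx":0,"ty":0,"tz":-0.05,"fingers":0.0876},{"ax":0,"ay":0,"az":0,"tx":0,"ty":0,"tz":-0.09,"fingers":0.0876},{"ax":0,"ay":0,"az":0,"tx":0,"ty":0,"tz":-0.09,"fingers":0.0876},{"ax":0,"ay":0,"az":0,"tx":0,"ty":0,"tz":-0.09,"fingers":0.0876}]'
python3 -c "
from h import *
cap('wrist','w2')"
```

```text
time_s: 1.65
tcp_pos: [0.4701, 0.2822, 0.2999]
eef_rot: [-36.3, 90.0, 54.2]
contact_force: [-0.2, 0.2, 0.3]
gripper_width: 0.0877
```

View pics/w2.png

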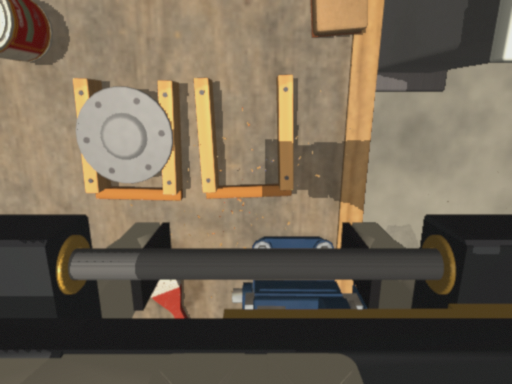

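```bash
python3 - <<'E'
from m import *
c=load('w2');hsv=cv2.cvtColor(c['px'],cv2.COLOR_BGR2HSV)
z=cv2.resize(c['px'][65:210,60:310],None,fx=3,fy=3,interpolation=cv2.INTER_CUBIC);cv2.imwrite('pics/z3.png',z)
H,S,V=[hsv[...,i].astype(int) for i in range(3)]
for u,v in[(203,120),(285,100),(285,170),(208,120),(290,100),(230,192),(240,130)]: print((u,v),hsv[v,u],cloud(c)[v,u].round(3))
E
```

```text
(203, 120) [ 21 126 232] [0.536 0.237 0.041]
(285, 100) [ 21 127 232] [0.435 0.212 0.04 ]
(285, 170) [ 16 139 154] [0.432 0.299 0.041]
(208, 120) [ 24 119 232] [0.53  0.237 0.04 ]
(290, 100) [ 23 120 232] [0.429 0.212 0.042]
(230, 192) [ 15 173 221] [0.505 0.336 0.016]
(240, 130) [ 17  73 164] [0.492 0.252 0.001]
```

View pics/z3.png

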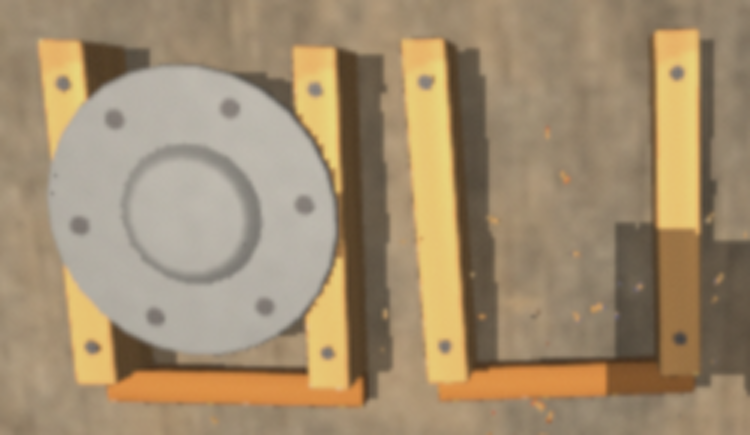

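```bash
cat > rails.py <<'E'
from m import *
def rails(f,win,zt=0.04,show=True):
    c=load(f);P=cloud(c);z=P[...,2]
    hsv=cv2.cvtColor(c['px'],cv2.COLOR_BGR2HSV)
    m=(np.abs(z-zt)<0.008)&(hsv[...,1]>75)
    u0,u1,v0,v1=win;w=np.zeros(m.shape,bool);w[v0:v1,u0:u1]=1;m&=w
    n,lab,st,_=cv2.connectedComponentsWithStats(m.astype(np.uint8))
    pts=[]
    for k in range(1,n):
        if st[k,4]<300: continue
        cs,_=cv2.findContours((lab==k).astype(np.uint8),cv2.RETR_EXTERNAL,cv2.CHAIN_APPROX_NONE)
        W=(ray(c,cs[0][:,0,:],zt)[:,:2]*1000).astype(np.float32);pts.append(W)
        print('rail',[np.round(x,2) for x in cv2.minAreaRect(W)],'z',np.nanmedian(z[lab==k]).round(4))
    if pts: print('both',[np.round(x,2) for x in cv2.minAreaRect(np.vstack(pts))])
E
python3 - <<'E'
from rails import *
rails('w2',(190,310,65,210))
E
```

```text
rail [array([432.91, 253.47]), array([ 18.41, 143.16]), np.float64(2.51)] z 0.0406
rail [array([533.77, 258.34]), array([ 19.04, 143.07]), np.float64(2.43)] z 0.0406
both [array([483.76, 255.93]), array([119.92, 143.17]), np.float64(2.74)]
```

```bash
python3 -m creep '[{"ax":0,"ay":0,"az":0,"tx":0,"ty":0,"tz":-0.24,"fingers":0.0876},{"ax":0,"ay":0,"az":0,"tx":0,"ty":0,"tz":-0.24,"fingers":0.0876},{"ax":0,"ay":0,"az":0,"tx":0,"ty":0,"tz":-0.24,"fingers":0.0876},{"ax":0,"ay":0,"az":0,"tx":0,"ty":0,"tz":-0.24,"fingers":0.0876},{"ax":0,"ay":0,"az":0,"tx":0,"ty":0,"tz":-0.24,"fingers":0.0876}]'
python3 -c "
from h import *
cap('wrist','w3')"
```

```text
time_s: 2.2
tcp_pos: [0.4717, 0.0414, 0.2996]
eef_rot: [-92.6, 90.0, -2.1]
contact_force: [1.4, 0.1, 0.6]
gripper_width: 0.0876
```

View pics/w3.png

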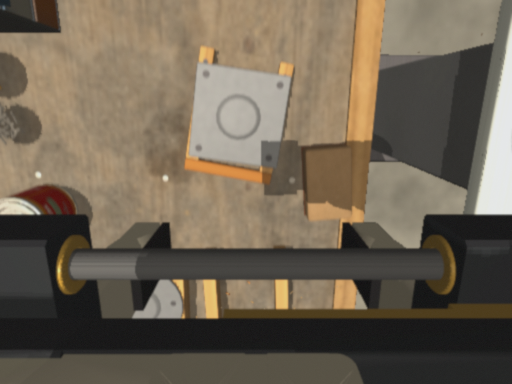

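```bash
python3 - <<'E'
from m import *
c=load('w3');hsv=cv2.cvtColor(c['px'],cv2.COLOR_BGR2HSV);S=hsv[...,1].astype(int);V=hsv[...,2].astype(int)
P=cloud(c);z=P[...,2];w=np.zeros(S.shape,bool);w[35:195,170:310]=1
print('z cover',np.nanmedian(z[100:150:,205:215]),z[115,238])
m=w&(z>0.013)&(z<0.035)&(S<40)
print(hsv[150,270],hsv[60,206],hsv[170,200],hsv[150,250])
rect(c,m,0.020,'cover',500)
m2=w&(z>0.006)&(z<0.02)&(S>90)
rect(c,m2,0.014,'stand',15)
m3=w&(z>0.007)&(z<0.035)
rect(c,m3,0.014,'all',500)
z3=cv2.resize(c['px'][35:195,170:310],None,fx=4,fy=4,interpolation=cv2.INTER_CUBIC);cv2.imwrite('pics/z4.png',z3)
E
```

```text
z cover 0.02068058008795476 0.0252547925822989
[ 23  20 103] [ 14  65 157] [ 15 166 206] [ 22  22 176]
cover cen mm 494.6 -8.1 size 120.1 119.5 ang 82.22 px [238. 115.]
stand cen mm 509.1 62.4 size 25.4 119.5 ang 79.86 px [226. 170.]
stand cen mm 434.4 -66.9 size 12.9 18.5 ang 82.78 px [286.  69.]
stand cen mm 534.2 -83.0 size 16.3 19.0 ang 84.49 px [206.  55.]
all cen mm 495.5 -3.4 size 160.5 124.5 ang 80.4 px [236. 115.]
```

View pics/z4.png

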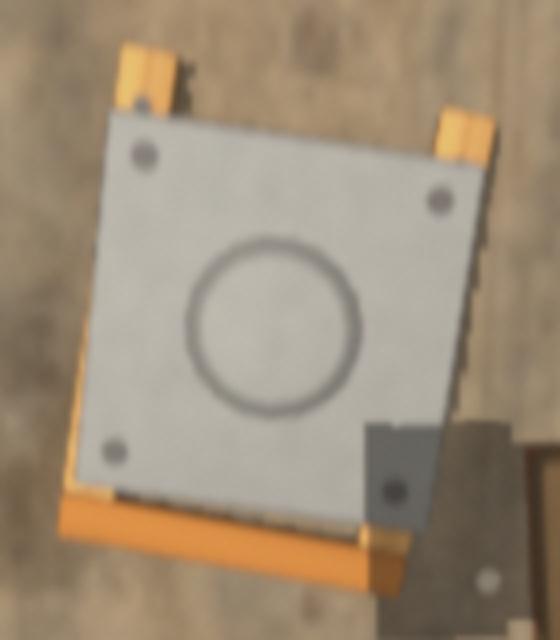

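Cover: centre (494.6,-8.1) mm, yaw about -7.8°. Work stand: about (495,-11), yaw about -10°. Empty stand: (483.3,255.9), yaw +2.6°. Next the lifter.

```bash
python3 -m creep '[{"ax":0,"ay":0,"az":0,"tx":0,"ty":-0.05,"tz":-0.22,"fingers":0.0876},{"ax":0,"ay":0,"az":0,"tx":0,"ty":-0.05,"tz":-0.22,"fingers":0.0876},{"ax":0,"ay":0,"az":0,"tx":0,"ty":-0.05,"tz":-0.22,"fingers":0.0876},{"ax":0,"ay":0,"az":0,"tx":0,"ty":-0.05,"tz":-0.22,"fingers":0.0876},{"ax":0,"ay":0,"az":0,"tx":0,"ty":-0.05,"tz":-0.22,"fingers":0.0876}]';python3 g.py 0.53 -0.28 0.3
```

```text
time_s: 2.75
tcp_pos: [0.5242, -0.1795, 0.2987]
eef_rot: [106.7, 89.9, -162.9]
contact_force: [0.1, -0.0, -0.9]
gripper_width: 0.0876
tcp [ 0.5242 -0.1795  0.2987] t 2.75 F [ 0.1 -0.  -0.9] w 0.0876 q [  1.4   6.9  -8.    0.  -75.2  -1. ]
tool axes rows
 [[-1.2e-03 -4.0e-04 -1.0e+00]
 [-1.0e+00 -6.9e-03  1.3e-03]
 [-6.9e-03  1.0e+00 -4.0e-04]]
t xyz [-0.0013 -0.0051 -0.1006] | 0.101 a xyz [ 0.4  -0.02 -0.07]
```

```bash
python3 -m creep '[{"ax":0.4,"ay":0,"az":0,"tx":0,"ty":-0.005,"tz":-0.05,"fingers":0.0876},{"ax":0.4,"ay":0,"az":0,"tx":0,"ty":-0.005,"tz":-0.1,"fingers":0.0876},{"ax":0.4,"ay":0,"az":0,"tx":0,"ty":-0.005,"tz":-0.1,"fingers":0.0876},{"ax":0.4,"ay":0,"az":0,"tx":0,"ty":-0.005,"tz":-0.1,"fingers":0.0876}]'
python3 -c "
from h import *
cap('wrist','w4')"
```

```text
time_s: 3.15
tcp_pos: [0.5291, -0.2778, 0.2983]
eef_rot: [75.5, 89.9, 165.4]
contact_force: [-0.2, 1.4, -0.7]
gripper_width: 0.0877
```

View pics/w4.png

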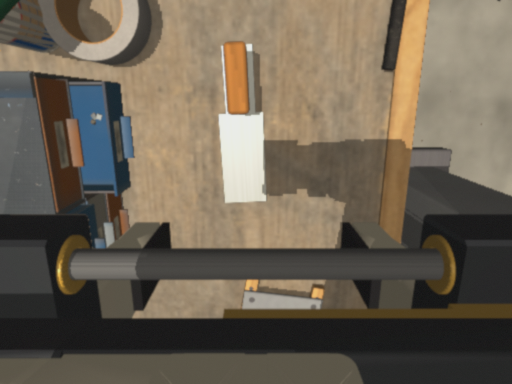

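```bash
python3 - <<'E'
from m import *
c=load('w4');hsv=cv2.cvtColor(c['px'],cv2.COLOR_BGR2HSV);S=hsv[...,1].astype(int);V=hsv[...,2].astype(int)
P=cloud(c);z=P[...,2];w=np.zeros(S.shape,bool);w[30:212,205:280]=1
rect(c,w&(S<40)&(V>150)&(z<0.02),0.003,'blade',500)
w2=w.copy();w2[:118]=0
rect(c,w2&(S<40)&(V>150)&(z<0.02),0.003,'blade only',500)
rect(c,w&(z>0.045)&(S>90),0.062,'handle',300)
print(np.nanmedian(z[60:100,232:242]))
for f in('w4','top0'):
    P=cloud(load(f)).reshape(-1,3); k=(P[:,2]>0.03)&(P[:,0]<0.75)&(P[:,0]>0.6)&(P[:,1]<-0.1)&(P[:,1]>-0.55)
    Q=P[k]
    for y in np.arange(-0.5,-0.1,0.05):
        q=Q[(abs(Q[:,1]-y)<0.025)]
        if len(q): print(f,y.round(2),'minx',np.percentile(q[:,0],1).round(3),'maxz',q[:,2].max().round(3))
E
```

```text
blade cen mm 546.6 -270.9 size 60.9 127.6 ang 2.4 px [243. 157.]
blade only cen mm 546.4 -266.5 size 60.8 118.9 ang 2.46 px [243. 159.]
handle cen mm 550.3 -372.1 size 24.7 78.3 ang 2.51 px [236.  77.]
0.06271430910091225
w4 -0.45 minx 0.659 maxz 0.146
w4 -0.4 minx 0.666 maxz 0.147
w4 -0.35 minx 0.685 maxz 0.165
w4 -0.3 minx 0.675 maxz 0.369
w4 -0.25 minx 0.685 maxz 0.161
w4 -0.2 minx 0.698 maxz 0.122
w4 -0.15 minx 0.711 maxz 0.068
top0 -0.5 minx 0.602 maxz 0.154
top0 -0.45 minx 0.66 maxz 0.152
top0 -0.4 minx 0.666 maxz 0.168
top0 -0.35 minx 0.685 maxz 0.166
top0 -0.3 minx 0.675 maxz 0.162
top0 -0.25 minx 0.686 maxz 0.163
top0 -0.2 minx 0.699 maxz 0.163
top0 -0.15 minx 0.699 maxz 0.166
```

```bash
python3 g.py 0.550 -0.364 0.12 2.5
```

```text
tcp [ 0.5292 -0.2769  0.2987] t 3.2 F [ 0.4 -0.7 -0.6] w 0.0873 q [ -8.9  11.2  -2.9  -0.  -76.1   8.9]
tool axes rows
 [[-1.3e-03  5.0e-04 -1.0e+00]
 [-1.0e+00  4.0e-04  1.3e-03]
 [ 4.0e-04  1.0e+00  5.0e-04]]
t xyz [ 0.1786 -0.0211 -0.0872] | 0.2 a xyz [-2.52  0.03 -0.07]
```

```bash
python3 -m creep '[{"ax":-2.5,"ay":0,"az":-0.07,"tx":0.179,"ty":-0.021,"tz":-0.087,"fingers":0.0876},{"ax":-2.5,"ay":0,"az":-0.07,"tx":0.179,"ty":-0.021,"tz":-0.087,"fingers":0.0876},{"ax":-2.5,"ay":0,"az":-0.07,"tx":0.179,"ty":-0.021,"tz":-0.087,"fingers":0.0876},{"ax":-2.5,"ay":0,"az":-0.07,"tx":0.179,"ty":-0.021,"tz":-0.087,"fingers":0.0876},{"ax":-2.5,"ay":0,"az":-0.07,"tx":0.179,"ty":-0.021,"tz":-0.087,"fingers":0.0876}]'; python3 g.py 0.550 -0.364 0.028 2.5
python3 -c "
from h import *
cap('wrist','w5')"
```

```text
time_s: 3.7
tcp_pos: [0.5469, -0.3626, 0.1128]
eef_rot: [60.4, 89.4, 152.8]
contact_force: [-0.5, 0.4, -0.6]
gripper_width: 0.0877
tcp [ 0.5469 -0.3626  0.1128] t 3.7 F [-0.5  0.4 -0.6] w 0.0877 q [-16.6  24.1  -9.5  -0.1 -57.   19.1]
tool axes rows
 [[-0.0092  0.0047 -0.9999]
 [-0.999  -0.043   0.009 ]
 [-0.0429  0.9991  0.0051]]
t xyz [ 0.0848 -0.0038 -0.002 ] | 0.085 a xyz [-0.04  0.29 -0.51]
```

View pics/w5.png

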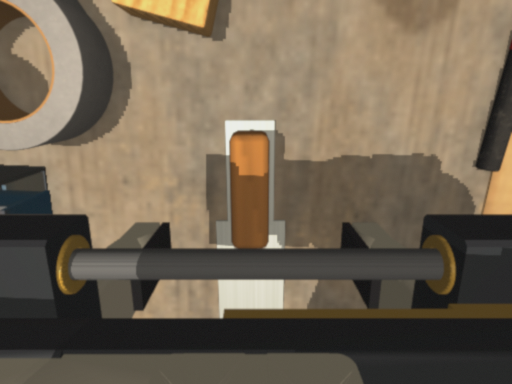

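The handle lies between the fingers, with its top at about (250,190) in the image. Descending.

```bash
python3 -m creep '[{"ax":0,"ay":0.3,"az":-0.5,"tx":0.04,"ty":-0.004,"tz":-0.002,"fingers":0.0876},{"ax":0,"ay":0.3,"az":-0.5,"tx":0.06,"ty":-0.004,"tz":-0.002,"fingers":0.0876},{"ax":0,"ay":0.3,"az":-0.5,"tx":0.06,"ty":-0.004,"tz":-0.002,"fingers":0.0876}]'; python3 g.py 0.550 -0.364 0.029 2.5
```

```text
time_s: 4.05
tcp_pos: [0.5535, -0.3641, 0.0598]
eef_rot: [-117.9, 89.5, -25.3]
contact_force: [-0.1, 0.1, 0.4]
gripper_width: 0.0874
tcp [ 0.5535 -0.3641  0.0598] t 4.05 F [-0.1  0.1  0.4] w 0.0874 q [-16.5  27.1 -12.7   0.1 -49.7  19. ]
tool axes rows
 [[ 0.0081 -0.0038 -1.    ]
 [-0.999  -0.0446 -0.0079]
 [-0.0446  0.999  -0.0042]]
t xyz [0.0308 0.0037 0.0004] | 0.031 a xyz [ 0.06 -0.24  0.45]
```

```bash
python3 -m creep '[{"ax":0,"ay":-0.25,"az":0.45,"tx":0.02,"ty":0.0037,"tz":0,"fingers":0.0876},{"ax":0,"ay":-0.25,"az":0.45,"tx":0.031,"ty":0.0037,"tz":0,"fingers":0.0876},{"ax":0,"ay":-0.25,"az":0.45,"tx":0.031,"ty":0.0037,"tz":0,"fingers":0.0876},{"ax":0,"ay":-0.25,"az":0.45,"tx":0.031,"ty":0.0037,"tz":0,"fingers":0.0876}]'; python3 g.py 0.550 -0.364 0.029 2.5
```

```text
time_s: 4.45
tcp_pos: [0.5508, -0.3666, 0.0304]
eef_rot: [-117.8, 89.8, -25.3]
contact_force: [0.3, -0.2, -0.4]
gripper_width: 0.0872
tcp [ 0.5508 -0.3666  0.0304] t 4.45 F [ 0.3 -0.2 -0.4] w 0.0872 q [-16.8  29.1 -13.9   0.  -46.8  19.2]
tool axes rows
 [[ 0.0029 -0.0014 -1.    ]
 [-0.9991 -0.043  -0.0028]
 [-0.043   0.9991 -0.0015]]
t xyz [0.0014 0.0007 0.0026] | 0.003 a xyz [-0.04 -0.09  0.16]
```

Good. Close with 60 N.

```bash
python3 -m creep '[{"ax":0,"ay":0,"az":0.15,"tx":0.001,"ty":0.0005,"tz":0,"fingers":0.015},{"ax":0,"ay":0,"az":0.15,"tx":0.001,"ty":0.0005,"tz":0,"fingers":0.015},{"ax":0,"ay":0,"az":0.15,"tx":0.001,"ty":0.0005,"tz":0,"fingers":0.015},{"ax":0,"ay":0,"az":0.15,"tx":0.001,"ty":0.0005,"tz":0,"fingers":0.015},{"ax":0,"ay":0,"az":0.15,"tx":0.001,"ty":0.0005,"tz":0,"fingers":0.015}]' 60;  python3 -m creep '[{"ax":0,"ay":0,"az":0,"tx":0,"ty":0,"tz":0,"fingers":0.015},{"ax":0,"ay":0,"az":0,"tx":0,"ty":0,"tz":0,"fingers":0.015}]'; python3 g.py 0.550 -0.364 0.029 2.5
```

```text
time_s: 4.95
tcp_pos: [0.5498, -0.3666, 0.0287]
eef_rot: [160.8, 89.9, -106.7]
contact_force: [0.2, -0.6, 0.2]
gripper_width: 0.0531
time_s: 5.15
tcp_pos: [0.5497, -0.3666, 0.0285]
eef_rot: [146.8, 89.9, -120.7]
contact_force: [0.3, -0.4, 0.6]
gripper_width: 0.0369
tcp [ 0.5497 -0.3666  0.0285] t 5.15 F [ 0.3 -0.4  0.6] w 0.0369 q [-16.8  29.3 -13.9   0.1 -46.8  19.2]
tool axes rows
 [[-5.000e-04 -9.000e-04 -1.000e+00]
 [-9.991e-01 -4.240e-02  6.000e-04]
 [-4.240e-02  9.991e-01 -9.000e-04]]
t xyz [-0.0005 -0.0004  0.0026] | 0.003 a xyz [-0.07 -0.05 -0.03]
```

```bash
python3 -m creep '[{"ax":0,"ay":0,"az":0,"tx":0,"ty":0,"tz":0,"fingers":0.015},{"ax":0,"ay":0,"az":0,"tx":0,"ty":0,"tz":0,"fingers":0.015},{"ax":0,"ay":0,"az":0,"tx":0,"ty":0,"tz":0,"fingers":0.015},{"ax":0,"ay":0,"az":0,"tx":0,"ty":0,"tz":0,"fingers":0.015}]'; python3 g.py 0.550 -0.364 0.029 2.5
```

```text
time_s: 5.55
tcp_pos: [0.5498, -0.3665, 0.0285]
eef_rot: [156.6, 89.9, -111.0]
contact_force: [0.3, -0.5, -1.2]
gripper_width: 0.0256
tcp [ 0.5498 -0.3665  0.0285] t 5.55 F [ 0.3 -0.5 -1.2] w 0.0256 q [-16.8  29.3 -13.9   0.1 -46.8  19.2]
tool axes rows
 [[-4.000e-04 -1.000e-03 -1.000e+00]
 [-9.991e-01 -4.240e-02  4.000e-04]
 [-4.240e-02  9.991e-01 -1.000e-03]]
t xyz [-0.0005 -0.0003  0.0025] | 0.003 a xyz [-0.07 -0.05 -0.02]
```

```bash
python3 -m creep '[{"ax":0,"ay":0,"az":0,"tx":-0.02,"ty":0,"tz":0,"fingers":0.015},{"ax":0,"ay":0,"az":0,"tx":-0.06,"ty":0,"tz":0,"fingers":0.015},{"ax":0,"ay":0,"az":0,"tx":-0.06,"ty":0,"tz":0,"fingers":0.015},{"ax":0,"ay":0,"az":0,"tx":-0.06,"ty":0,"tz":0,"fingers":0.015}]'; python3 g.py 0.4594 -0.2652 0.09 -7.8
python3 - <<'E'
from h import *
c=cap('scene','s1'); cap('top','t1')
E
```

```text
time_s: 5.95
tcp_pos: [0.5502, -0.3665, 0.0894]
eef_rot: [-132.8, 89.9, -40.4]
contact_force: [-0.8, -0.3, -2.6]
gripper_width: 0.0259
tcp [ 0.5502 -0.3665  0.0894] t 5.95 F [-0.8 -0.3 -2.6] w 0.0259 q [-16.8  25.4 -10.9   0.1 -53.6  19.2]
tool axes rows
 [[ 0.0014 -0.0012 -1.    ]
 [-0.9991 -0.0422 -0.0013]
 [-0.0422  0.9991 -0.0012]]
t xyz [-0.0008  0.0864  0.105 ] | 0.136 a xyz [10.22 -0.06  0.08]
```

View pics/s1.png

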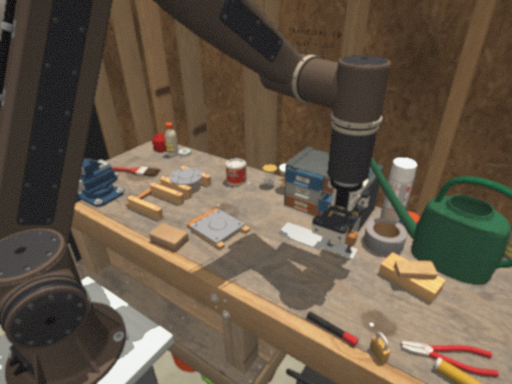

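View pics/t1.png

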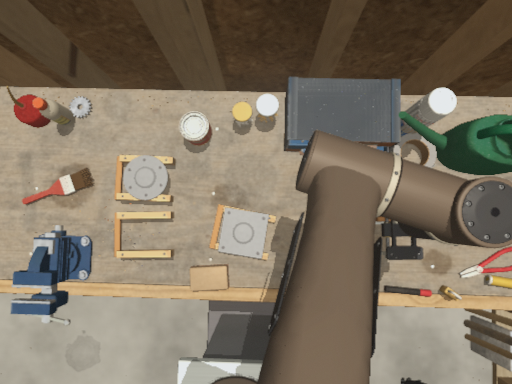

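The top view is blocked by the arm, but the scene view shows the blade at (303,235). I'll fit a plane to its depth.

```bash
cat > blade.py <<'E'
from h import *
import sys
def blade(f,win,zr,smax=45,vmin=140,s=None):
    c=load(f);hsv=cv2.cvtColor(c['px'],cv2.COLOR_BGR2HSV);P=cloud(c);z=P[...,2]
    u0,u1,v0,v1=win;w=np.zeros(z.shape,bool);w[v0:v1,u0:u1]=1
    m=w&(hsv[...,1]<smax)&(hsv[...,2]>vmin)&(z>zr[0])&(z<zr[1])
    m=cv2.erode(m.astype(np.uint8),np.ones((3,3)))>0
    Q=P[m]; ct=Q.mean(0); A=np.c_[Q[:,:2]-ct[:2],np.ones(len(Q))]
    for _ in range(3):
        k,*_r=np.linalg.lstsq(A,Q[:,2],rcond=None);res=Q[:,2]-A@k; g=abs(res)<2.5*res.std()+1e-4;A=A[g];Q=Q[g]
    print('n',len(Q),'cen',Q.mean(0).round(4),'slope dz/dx,dz/dy deg',np.degrees(np.arctan(k[:2])).round(2),'rms',res.std().round(4))
    mm=cv2.findContours(m.astype(np.uint8),cv2.RETR_EXTERNAL,cv2.CHAIN_APPROX_NONE)[0]
    b=max(mm,key=len)[:,0]; W=P[b[:,1],b[:,0]]; print('rect',[np.round(x,2) for x in cv2.minAreaRect((W[:,:2]*1000).astype(np.float32))])
    return k,Q
if __name__=='__main__':
    blade('s1',(270,345,215,262),(0.03,0.1))
    blade('scene0',(270,345,235,262),(-0.02,0.02))
E
python3 blade.py
python3 - <<'E'
from h import *
c=load('s1');cv2.imwrite('pics/z5.png',cv2.resize(c['px'][180:280,260:380],None,fx=6,fy=6,interpolation=cv2.INTER_CUBIC))
E
```

```text
n 396 cen [ 0.5435 -0.266   0.063 ] slope dz/dx,dz/dy deg [-0.36 -0.18] rms 0.0011
rect [array([ 544.72, -265.86]), array([ 54.6 , 108.77]), np.float64(1.92)]
n 504 cen [ 0.5445 -0.2672  0.0022] slope dz/dx,dz/dy deg [-0.69  0.05] rms 0.0012
rect [array([ 546.13, -271.65]), array([ 59.37, 129.2 ]), np.float64(3.48)]
```

View pics/z5.png

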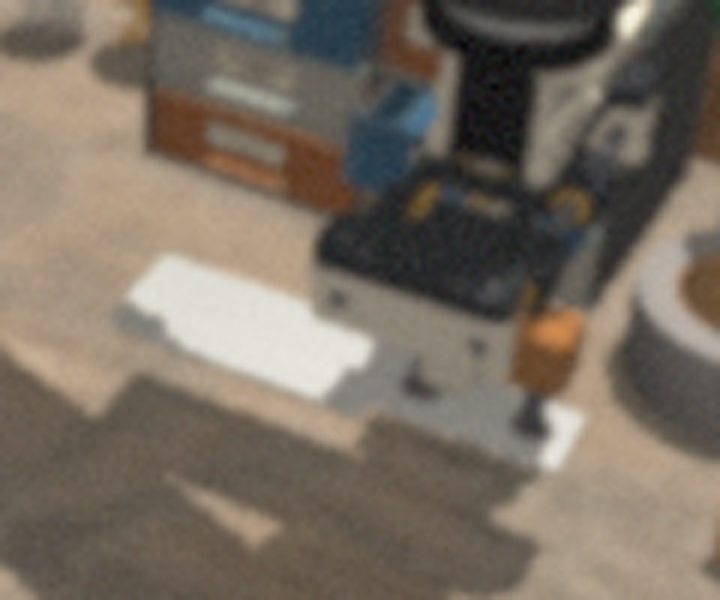

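The blade is level within 0.4°. Move to the pre-insert pose.

```bash
python3 -m creep '[{"ax":5,"ay":0,"az":0,"tx":0,"ty":0.04,"tz":0.05,"fingers":0.015},{"ax":10.2,"ay":0,"az":0,"tx":0,"ty":0.0864,"tz":0.105,"fingers":0.015},{"ax":10.2,"ay":0,"az":0,"tx":0,"ty":0.0864,"tz":0.105,"fingers":0.015},{"ax":10.2,"ay":0,"az":0,"tx":0,"ty":0.0864,"tz":0.105,"fingers":0.015},{"ax":10.2,"ay":0,"az":0,"tx":0,"ty":0.0864,"tz":0.105,"fingers":0.015}]'; python3 g.py 0.4594 -0.2652 0.0345 -7.8
```

```text
time_s: 6.55
tcp_pos: [0.4583, -0.2646, 0.0881]
eef_rot: [129.0, 89.9, -148.7]
contact_force: [1.0, -0.5, -2.4]
gripper_width: 0.0261
tcp [ 0.4583 -0.2646  0.0881] t 6.55 F [ 1.  -0.5 -2.4] w 0.0261 q [ -8.7  14.7 -28.    0.1 -47.3   1. ]
tool axes rows
 [[-1.300e-03 -8.000e-04 -1.000e+00]
 [-9.910e-01  1.339e-01  1.200e-03]
 [ 1.339e-01  9.910e-01 -1.000e-03]]
t xyz [ 0.0536 -0.0012 -0.0004] | 0.054 a xyz [ 0.11 -0.06 -0.07]
```

```bash
python3 -m creep '[{"ax":0,"ay":0,"az":0,"tx":0.03,"ty":-0.001,"tz":0,"fingers":0.015},{"ax":0,"ay":0,"az":0,"tx":0.054,"ty":-0.001,"tz":0,"fingers":0.015},{"ax":0,"ay":0,"az":0,"tx":0.054,"ty":-0.001,"tz":0,"fingers":0.015},{"ax":0,"ay":0,"az":0,"tx":0.054,"ty":-0.001,"tz":0,"fingers":0.015},{"ax":0,"ay":0,"az":0,"tx":0.054,"ty":-0.001,"tz":0,"fingers":0.015}]'; python3 g.py 0.4594 -0.2652 0.0345 -7.8
python3 - <<'E'
from h import *
import blade
c=cap('scene','s2'); cap('top','t2')
a=cv2.resize(c['px'][170:290,180:340],None,fx=5,fy=5,interpolation=cv2.INTER_CUBIC);cv2.imwrite('pics/z6.png',a)
E
```

```text
time_s: 7.05
tcp_pos: [0.4609, -0.266, 0.0353]
eef_rot: [-151.9, 89.9, -69.7]
contact_force: [0.3, -0.1, -1.7]
gripper_width: 0.0259
tcp [ 0.4609 -0.266   0.0353] t 7.05 F [ 0.3 -0.1 -1.7] w 0.0259 q [ -8.8  19.1 -30.8   0.1 -40.1   0.9]
tool axes rows
 [[ 5.000e-04 -1.400e-03 -1.000e+00]
 [-9.908e-01  1.351e-01 -7.000e-04]
 [ 1.351e-01  9.908e-01 -1.300e-03]]
t xyz [0.0008 0.0016 0.0005] | 0.002 a xyz [ 0.03 -0.08  0.04]
```

View pics/z6.png

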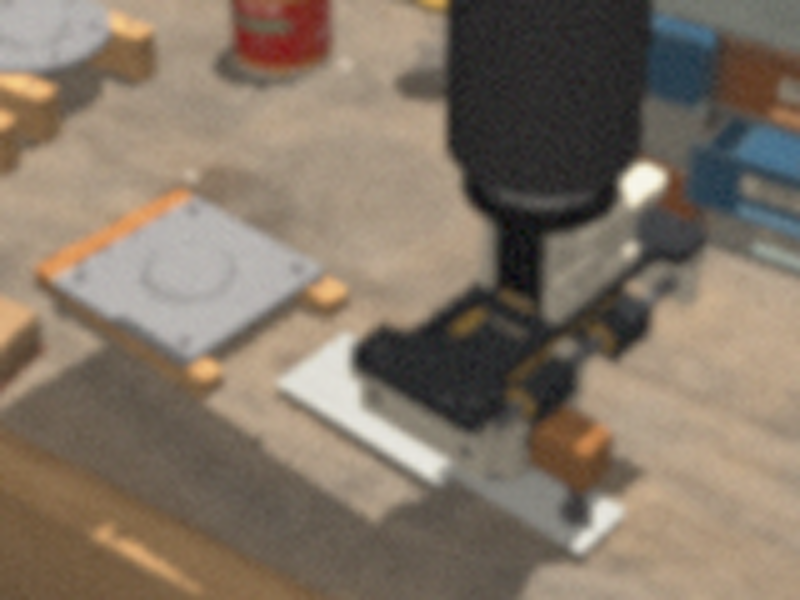

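View pics/t2.png

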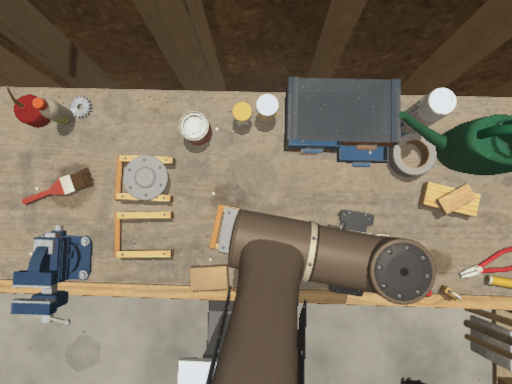

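```bash
python3 - <<'E'
from h import *
c=load('s2')
print(ray(c,[(249,236.6),(236,246)],0.0098).round(4))
print('cover corners at .020',ray(c,[(180+203/5,170+193/5),(180+322/5,170+268/5),(180+190/5,170+358/5),(180+50/5,170+278/5)],0.020).round(4))
from blade import blade
blade('s2',(230,275,232,268),(-0.005,0.03))
E
```

```text
[[ 0.5084 -0.1145  0.0098]
 [ 0.4533 -0.1076  0.0098]]
cover corners at .020 [[ 0.564   0.038   0.02  ]
 [ 0.5416 -0.0741  0.02  ]
 [ 0.4308 -0.0603  0.02  ]
 [ 0.4417  0.0592  0.02  ]]
n 183 cen [ 0.4606 -0.1493  0.0089] slope dz/dx,dz/dy deg [-0.69  0.23] rms 0.0011
rect [array([ 453.56, -157.89]), array([119.59,  46.03]), np.float64(62.4)]
```

```bash
python3 -m creep '[{"ax":0,"ay":0,"az":0,"tx":0.001,"ty":0.0015,"tz":0.01,"fingers":0.015},{"ax":0,"ay":0,"az":0,"tx":0.001,"ty":0.0015,"tz":0.025,"fingers":0.015},{"ax":0,"ay":0,"az":0,"tx":0.001,"ty":0.0015,"tz":0.04,"fingers":0.015},{"ax":0,"ay":0,"az":0,"tx":0.001,"ty":0.0015,"tz":0.05,"fingers":0.015},{"ax":0,"ay":0,"az":0,"tx":0.001,"ty":0.0015,"tz":0.05,"fingers":0.015}]'; python3 g.py 0.4811 -0.1067 0.0345 -7.8
```

```text
time_s: 7.65
tcp_pos: [0.4657, -0.2145, 0.034]
eef_rot: [-142.1, 89.9, -59.8]
contact_force: [-0.1, 0.8, -2.3]
gripper_width: 0.0256
tcp [ 0.4657 -0.2145  0.034 ] t 7.65 F [-0.1  0.8 -2.3] w 0.0256 q [ -2.7  17.7 -33.3   0.1 -39.   -5. ]
tool axes rows
 [[ 5.000e-04 -9.000e-04 -1.000e+00]
 [-9.910e-01  1.336e-01 -6.000e-04]
 [ 1.336e-01  9.910e-01 -8.000e-04]]
t xyz [-0.0006 -0.0009  0.1089] | 0.109 a xyz [ 0.12 -0.05  0.04]
```

```bash
python3 -m creep '[{"ax":0,"ay":0,"az":0,"tx":0,"ty":-0.001,"tz":0.02,"fingers":0.015},{"ax":0,"ay":0,"az":0,"tx":0,"ty":-0.001,"tz":0.04,"fingers":0.015},{"ax":0,"ay":0,"az":0,"tx":0,"ty":-0.001,"tz":0.06,"fingers":0.015},{"ax":0,"ay":0,"az":0,"tx":0,"ty":-0.001,"tz":0.075,"fingers":0.015},{"ax":0,"ay":0,"az":0,"tx":0,"ty":-0.001,"tz":0.075,"fingers":0.015}]'; python3 g.py 0.4811 -0.1067 0.0345 -7.8
```

```text
time_s: 8.15
tcp_pos: [0.4769, -0.1404, 0.0337]
eef_rot: [-150.6, 89.9, -68.3]
contact_force: [0.7, 0.4, -2.5]
gripper_width: 0.0255
tcp [ 0.4769 -0.1404  0.0337] t 8.15 F [ 0.7  0.4 -2.5] w 0.0255 q [  6.3  16.5 -35.2   0.1 -38.3 -14.1]
tool axes rows
 [[ 3.000e-04 -9.000e-04 -1.000e+00]
 [-9.911e-01  1.334e-01 -5.000e-04]
 [ 1.334e-01  9.911e-01 -8.000e-04]]
t xyz [-0.0008  0.0003  0.034 ] | 0.034 a xyz [ 0.14 -0.05  0.03]
```

```bash
python3 -m creep '[{"ax":0,"ay":0,"az":0,"tx":0,"ty":0,"tz":0.015,"fingers":0.015},{"ax":0,"ay":0,"az":0,"tx":0,"ty":0,"tz":0.028,"fingers":0.015},{"ax":0,"ay":0,"az":0,"tx":0,"ty":0,"tz":0.034,"fingers":0.015},{"ax":0,"ay":0,"az":0,"tx":0,"ty":0,"tz":0.034,"fingers":0.015}]'; python3 g.py 0.4811 -0.1067 0.0345 -7.8
python3 - <<'E'
from h import *
c=cap('scene','s3')
a=cv2.resize(c['px'][150:290,170:330],None,fx=5,fy=5,interpolation=cv2.INTER_CUBIC)[:600];cv2.imwrite('pics/z7.png',a)
E
```

```text
time_s: 8.55
tcp_pos: [0.4812, -0.1074, 0.0334]
eef_rot: [172.5, 89.9, -105.2]
contact_force: [-0.5, -0.3, -2.0]
gripper_width: 0.0261
tcp [ 0.4812 -0.1074  0.0334] t 8.55 F [-0.5 -0.3 -2. ] w 0.0261 q [ 10.4  16.2 -35.7   0.1 -38.1 -18.1]
tool axes rows
 [[-3.000e-04 -9.000e-04 -1.000e+00]
 [-9.910e-01  1.342e-01  1.000e-04]
 [ 1.342e-01  9.910e-01 -9.000e-04]]
t xyz [-0.0011  0.0002  0.0007] | 0.001 a xyz [ 0.09 -0.05 -0.01]
```

View pics/z7.png

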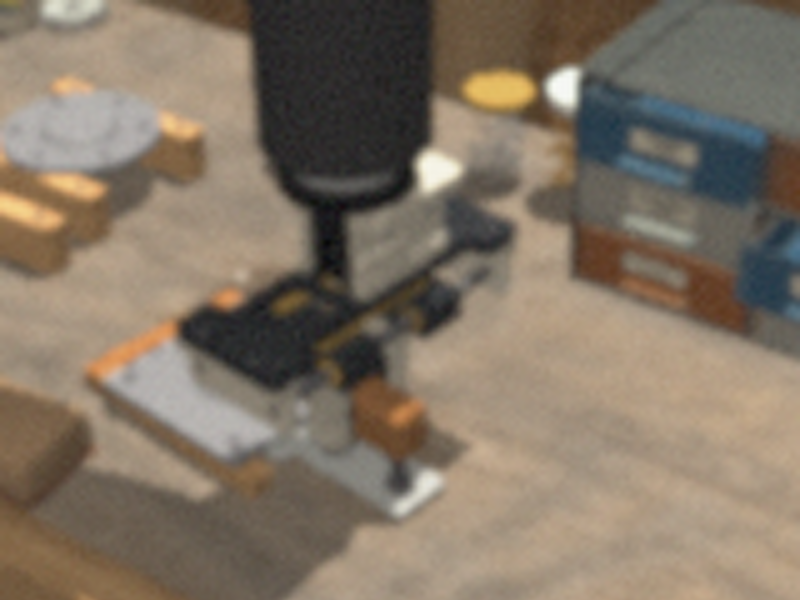

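The blade is under the cover. Lift slowly.

```bash
python3 -m creep '[{"ax":0,"ay":0,"az":0,"tx":-0.003,"ty":0,"tz":0,"fingers":0.015},{"ax":0,"ay":0,"az":0,"tx":-0.005,"ty":0,"tz":0,"fingers":0.015},{"ax":0,"ay":0,"az":0,"tx":-0.007,"ty":0,"tz":0,"fingers":0.015},{"ax":0,"ay":0,"az":0,"tx":-0.01,"ty":0,"tz":0,"fingers":0.015},{"ax":0,"ay":0,"az":0,"tx":-0.014,"ty":0,"tz":0,"fingers":0.015}]'; python3 -m creep '[{"ax":0,"ay":0,"az":0,"tx":-0.01,"ty":0,"tz":0,"fingers":0.015},{"ax":0,"ay":0,"az":0,"tx":-0.02,"ty":0,"tz":0,"fingers":0.015},{"ax":0,"ay":0,"az":0,"tx":-0.02,"ty":0,"tz":0,"fingers":0.015},{"ax":0,"ay":0,"az":0,"tx":-0.02,"ty":0,"tz":0,"fingers":0.015}]'; python3 g.py 0.4811 -0.1067 0.12 -7.8
python3 - <<'E'
from h import *
c=cap('scene','s4')
a=cv2.resize(c['px'][150:270,170:330],None,fx=5,fy=5,interpolation=cv2.INTER_CUBIC)[:600];cv2.imwrite('pics/z8.png',a)
from blade import blade
E
```

```text
time_s: 9.1
tcp_pos: [0.4806, -0.108, 0.0474]
eef_rot: [136.5, 89.9, -141.3]
contact_force: [0.8, 0.8, -4.1]
gripper_width: 0.0256
time_s: 9.5
tcp_pos: [0.4813, -0.1077, 0.0678]
eef_rot: [-120.7, 89.9, -38.4]
contact_force: [-0.6, -0.1, -4.2]
gripper_width: 0.0255
tcp [ 0.4813 -0.1077  0.0678] t 9.5 F [-0.6 -0.1 -4.2] w 0.0255 q [ 10.3  13.2 -33.7   0.1 -43.  -18.1]
tool axes rows
 [[ 8.000e-04 -6.000e-04 -1.000e+00]
 [-9.908e-01  1.353e-01 -8.000e-04]
 [ 1.353e-01  9.908e-01 -5.000e-04]]
t xyz [-0.0522  0.0003  0.0009] | 0.052 a xyz [ 0.03 -0.03  0.05]
```

View pics/z8.png

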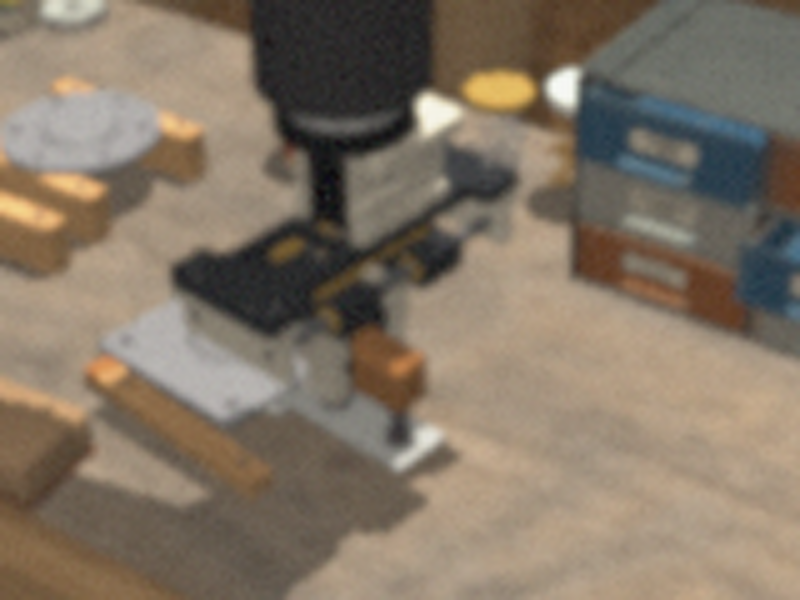

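The cover is on the blade and clear of the rails. Check that it is level.

```bash
cat > cov.py <<'E'
from h import *
def cov(f,win,zr,tcp,smax=60,vmin=110):
    c=load(f);hsv=cv2.cvtColor(c['px'],cv2.COLOR_BGR2HSV);P=cloud(c);z=P[...,2]
    u0,u1,v0,v1=win;w=np.zeros(z.shape,bool);w[v0:v1,u0:u1]=1
    m=w&(hsv[...,1]<smax)&(hsv[...,2]>vmin)&(z>zr[0])&(z<zr[1])
    n,l,st,_=cv2.connectedComponentsWithStats(m.astype(np.uint8));k=1+np.argmax(st[1:,4]);m=l==k
    Q=P[cv2.erode(m.astype(np.uint8),np.ones((3,3)))>0];A=np.c_[Q[:,:2]-Q[:,:2].mean(0),np.ones(len(Q))]
    for _ in range(4):
        k,*_r=np.linalg.lstsq(A,Q[:,2],rcond=None);res=Q[:,2]-A@k;g=abs(res)<2*res.std();A=A[g];Q=Q[g]
    print('n',len(Q),'cen',Q.mean(0).round(4),'slope',np.degrees(np.arctan(k[:2])).round(2),'rms',res.std().round(4))
E
python3 - <<'E'
from cov import *
cov('scene0',(188,206,205,232),(0.012,0.023),0)
cov('s4',(185,230,208,238),(0.045,0.075),0)
c=load('s4')
# corners px in z8: left(100,345)  bottom(228,420) ; 
print(ray(c,[(170+98/5,150+343/5),(170+228/5,150+418/5)],0.0678-0.0285+0.009).round(4))
E
```

```text
n 65 cen [0.4606 0.0368 0.0194] slope [ 0.15 -0.27] rms 0.001
n 205 cen [ 0.4572 -0.0061  0.0475] slope [0.01 0.06] rms 0.0008
[[ 0.4412  0.0559  0.0483]
 [ 0.4293 -0.0554  0.0483]]
```

```bash
python3 -m creep '[{"ax":0,"ay":0,"az":0,"tx":-0.006,"ty":0,"tz":0,"fingers":0.015},{"ax":0,"ay":0,"az":0,"tx":-0.018,"ty":0,"tz":0,"fingers":0.015},{"ax":0,"ay":0,"az":0,"tx":-0.032,"ty":0,"tz":0,"fingers":0.015},{"ax":0,"ay":0,"az":0,"tx":-0.044,"ty":0,"tz":0,"fingers":0.015},{"ax":0,"ay":0,"az":0,"tx":-0.05,"ty":0,"tz":0,"fingers":0.015}]'; python3 g.py 0.4879 0.1556 0.118 2.6
```

```text
time_s: 10.05
tcp_pos: [0.4815, -0.1077, 0.1185]
eef_rot: [-125.2, 89.9, -42.9]
contact_force: [0.3, 0.6, -4.2]
gripper_width: 0.0255
tcp [ 0.4815 -0.1077  0.1185] t 10.05 F [ 0.3  0.6 -4.2] w 0.0255 q [ 10.3   9.3 -30.4   0.1 -50.3 -18.1]
tool axes rows
 [[ 9.000e-04 -8.000e-04 -1.000e+00]
 [-9.908e-01  1.350e-01 -1.000e-03]
 [ 1.350e-01  9.908e-01 -7.000e-04]]
t xyz [0.0003 0.0292 0.2617] | 0.263 a xyz [-10.36  -0.05   0.05]
```

```bash
python3 -m creep '[{"ax":-0.3,"ay":0,"az":0,"tx":0,"ty":0.001,"tz":0.008,"fingers":0.015},{"ax":-0.9,"ay":0,"az":0,"tx":0,"ty":0.0025,"tz":0.022,"fingers":0.015},{"ax":-1.6,"ay":0,"az":0,"tx":0,"ty":0.0045,"tz":0.04,"fingers":0.015},{"ax":-2.4,"ay":0,"az":0,"tx":0,"ty":0.0067,"tz":0.06,"fingers":0.015},{"ax":-3.2,"ay":0,"az":0,"tx":0,"ty":0.009,"tz":0.08,"fingers":0.015}]'; python3 g.py 0.4879 0.1556 0.118 2.6
```

```text
time_s: 10.55
tcp_pos: [0.4823, -0.0263, 0.1166]
eef_rot: [127.5, 89.9, -147.0]
contact_force: [0.4, -0.1, -3.8]
gripper_width: 0.0258
tcp [ 0.4823 -0.0263  0.1166] t 10.55 F [ 0.4 -0.1 -3.8] w 0.0258 q [ 20.3   8.6 -31.6   0.  -49.9 -24.9]
tool axes rows
 [[-0.0016 -0.001  -1.    ]
 [-0.9968  0.0793  0.0015]
 [ 0.0793  0.9968 -0.0011]]
t xyz [-0.0016  0.0089  0.1817] | 0.182 a xyz [-7.15 -0.06 -0.09]
```

```bash
python3 -m creep '[{"ax":-0.8,"ay":0,"az":0,"tx":0,"ty":0.001,"tz":0.02,"fingers":0.015},{"ax":-1.6,"ay":0,"az":0,"tx":0,"ty":0.002,"tz":0.04,"fingers":0.015},{"ax":-2.4,"ay":0,"az":0,"tx":0,"ty":0.003,"tz":0.06,"fingers":0.015},{"ax":-3.2,"ay":0,"az":0,"tx":0,"ty":0.004,"tz":0.08,"fingers":0.015},{"ax":-4,"ay":0,"az":0,"tx":0,"ty":0.005,"tz":0.1,"fingers":0.015}]'; python3 g.py 0.4879 0.1556 0.118 2.6
```

```text
time_s: 11.05
tcp_pos: [0.4852, 0.0739, 0.1164]
eef_rot: [129.2, 89.9, -141.3]
contact_force: [-0.2, 0.2, -3.4]
gripper_width: 0.0257
tcp [0.4852 0.0739 0.1164] t 11.05 F [-0.2  0.2 -3.4] w 0.0257 q [ 31.7   9.3 -30.7   0.  -50.1 -32.2]
tool axes rows
 [[-0.0017 -0.0013 -1.    ]
 [-1.      0.0091  0.0017]
 [ 0.0091  1.     -0.0013]]
t xyz [-0.0017 -0.002   0.0817] | 0.082 a xyz [-3.12 -0.07 -0.1 ]
```

```bash
python3 -m creep '[{"ax":-0.8,"ay":0,"az":0,"tx":0,"ty":-0.0005,"tz":0.02,"fingers":0.015},{"ax":-1.6,"ay":0,"az":0,"tx":0,"ty":-0.001,"tz":0.04,"fingers":0.015},{"ax":-2.4,"ay":0,"az":0,"tx":0,"ty":-0.0015,"tz":0.058,"fingers":0.015},{"ax":-2.9,"ay":0,"az":0,"tx":0,"ty":-0.002,"tz":0.073,"fingers":0.015},{"ax":-3.1,"ay":0,"az":0,"tx":0,"ty":-0.002,"tz":0.081,"fingers":0.015}]'; python3 -m creep '[{"ax":0,"ay":0,"az":0,"tx":0,"ty":0,"tz":0,"fingers":0.015},{"ax":0,"ay":0,"az":0,"tx":0,"ty":0,"tz":0,"fingers":0.015}]' ; python3 g.py 0.4879 0.1556 0.085 2.6
python3 - <<'E'
from h import *
cap('scene','s5');c=cap('top','t5')
a=cv2.resize(c['px'][140:290,90:290],None,fx=4,fy=4,interpolation=cv2.INTER_CUBIC)[:600];cv2.imwrite('pics/z9.png',a)
a=cv2.resize(load('s5')['px'][120:240,110:270],None,fx=5,fy=5,interpolation=cv2.INTER_CUBIC)[:600];cv2.imwrite('pics/z10.png',a)
E
```

```text
time_s: 11.55
tcp_pos: [0.4884, 0.155, 0.1166]
eef_rot: [136.3, 89.9, -131.1]
contact_force: [-1.0, -0.6, -3.7]
gripper_width: 0.0257
time_s: 11.75
tcp_pos: [0.4883, 0.1534, 0.1168]
eef_rot: [137.7, 89.9, -129.8]
contact_force: [0.9, 0.2, -4.0]
gripper_width: 0.0255
tcp [0.4883 0.1534 0.1168] t 11.75 F [ 0.9  0.2 -4. ] w 0.0255 q [ 39.5  11.2 -28.2   0.  -50.7 -37. ]
tool axes rows
 [[-0.0012 -0.0014 -1.    ]
 [-0.999  -0.044   0.0012]
 [-0.044   0.999  -0.0013]]
t xyz [0.0318 0.0003 0.0022] | 0.032 a xyz [-0.08 -0.08 -0.07]
```

View pics/z9.png

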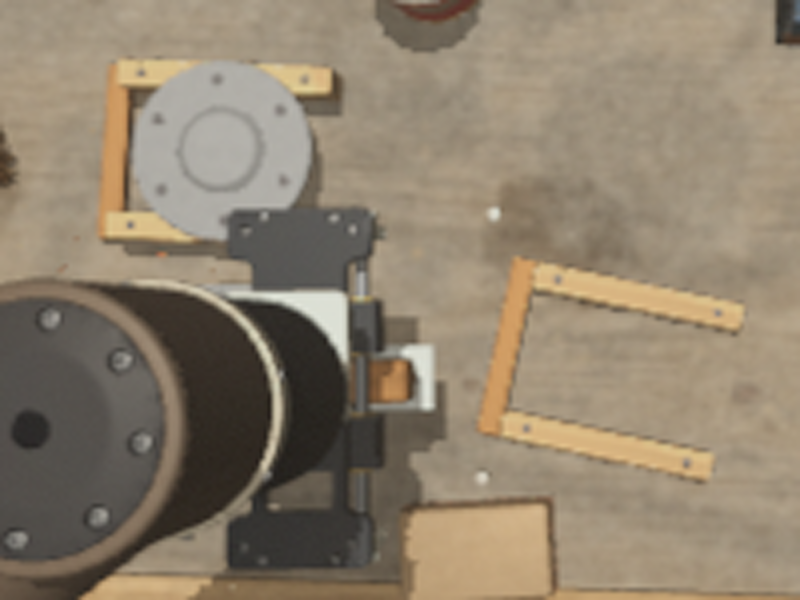

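View pics/z10.png

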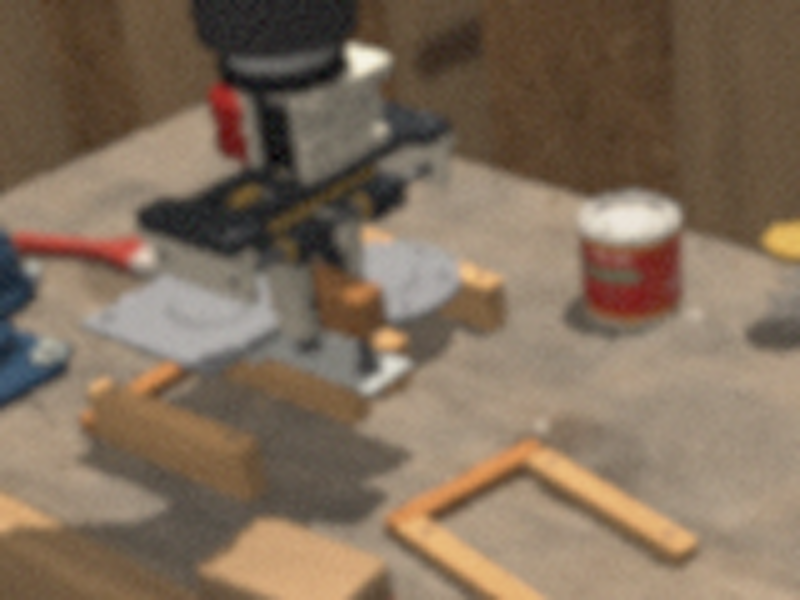

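```bash
python3 - <<'E'
from cov import *
c=load('s5')
print(ray(c,[(110+83/5,120+322/5),(110+190/5,120+364/5)],0.0973-0.0015).round(4))
cov('s5',(122,172,172,195),(0.08,0.115),0)
a=np.deg2rad(2.55);t=np.array([-np.sin(a),np.cos(a)]);s_=np.array([np.cos(a),np.sin(a)])
C=np.array([.4883,.1534])+.1004*t;print('pred cen',C,'corners',C-.06*s_+.06*t,C-.06*s_-.06*t)
E
```

```text
[[0.4212 0.308  0.0958]
 [0.4247 0.2095 0.0958]]
n 262 cen [0.4542 0.2555 0.097 ] slope [ 1.92 -0.11] rms 0.0016
pred cen [0.48383308 0.25370058] corners [0.42122302 0.3109717 ] [0.42656197 0.19109052]
```

```bash
python3 - <<'E'
from h import *
c=load('s5');P=cloud(c).reshape(-1,3)
k=(P[:,2]>0.08)&(P[:,2]<0.115)&(P[:,0]<0.5)&(P[:,0]>.415)&(P[:,1]>.19)&(P[:,1]<.32)
Q=P[k];C=np.array([.4838,.2537]);Q=Q[np.linalg.norm(Q[:,:2]-C,axis=1)>.032]
A=np.c_[Q[:,:2]-C,np.ones(len(Q))]
for _ in range(5):
    p,*_=np.linalg.lstsq(A,Q[:,2],rcond=None);res=Q[:,2]-A@p;g=abs(res)<2.5*res.std();A=A[g];Q=Q[g]
print(len(Q),np.degrees(np.arctan(p[:2])).round(2),p[2].round(4),res.std().round(4),Q.min(0).round(3),Q.max(0).round(3))
E
```

```text
333 [0.   0.04] 0.0962 0.0013 [0.42  0.192 0.093] [0.499 0.317 0.099]
```

Level, and in the predicted place. Lower with a small +y correction.

```bash
python3 -m creep '[{"ax":0,"ay":0,"az":0,"tx":0.008,"ty":0,"tz":0.001,"fingers":0.015},{"ax":0,"ay":0,"az":0,"tx":0.02,"ty":0,"tz":0.002,"fingers":0.015},{"ax":0,"ay":0,"az":0,"tx":0.032,"ty":0,"tz":0.002,"fingers":0.015},{"ax":0,"ay":0,"az":0,"tx":0.04,"ty":0,"tz":0.002,"fingers":0.015},{"ax":0,"ay":0,"az":0,"tx":0.043,"ty":0,"tz":0.002,"fingers":0.015}]'; python3 -m creep '[{"ax":0,"ay":0,"az":0,"tx":0,"ty":0,"tz":0,"fingers":0.015},{"ax":0,"ay":0,"az":0,"tx":0,"ty":0,"tz":0,"fingers":0.015}]' ; python3 g.py 0.4879 0.1556 0.0655 2.6
```

```text
time_s: 12.35
tcp_pos: [0.4878, 0.1551, 0.0724]
eef_rot: [131.4, 89.8, -136.1]
contact_force: [0.2, -0.9, -4.0]
gripper_width: 0.0255
time_s: 12.55
tcp_pos: [0.4888, 0.1559, 0.0742]
eef_rot: [161.0, 89.9, -106.4]
contact_force: [0.5, -0.4, -3.8]
gripper_width: 0.0255
tcp [0.4888 0.1559 0.0742] t 12.55 F [ 0.5 -0.4 -3.8] w 0.0255 q [ 39.7  14.4 -30.9   0.  -44.8 -37.2]
tool axes rows
 [[-3.00e-04 -9.00e-04 -1.00e+00]
 [-9.99e-01 -4.43e-02  3.00e-04]
 [-4.43e-02  9.99e-01 -9.00e-04]]
t xyz [ 0.0087  0.0009 -0.0002] | 0.009 a xyz [-0.06 -0.05 -0.02]
```

```bash
python3 -m creep '[{"ax":0,"ay":0,"az":0,"tx":0.002,"ty":0.0008,"tz":0,"fingers":0.015},{"ax":0,"ay":0,"az":0,"tx":0.004,"ty":0.0008,"tz":0,"fingers":0.015},{"ax":0,"ay":0,"az":0,"tx":0.006,"ty":0.0008,"tz":0,"fingers":0.015},{"ax":0,"ay":0,"az":0,"tx":0.007,"ty":0.0008,"tz":0,"fingers":0.015},{"ax":0,"ay":0,"az":0,"tx":0.008,"ty":0.0008,"tz":0,"fingers":0.015}]'; python3 -m creep '[{"ax":0,"ay":0,"az":0,"tx":0.001,"ty":0,"tz":0,"fingers":0.015},{"ax":0,"ay":0,"az":0,"tx":0.002,"ty":0,"tz":0,"fingers":0.015},{"ax":0,"ay":0,"az":0,"tx":0.003,"ty":0,"tz":0,"fingers":0.015},{"ax":0,"ay":0,"az":0,"tx":0.004,"ty":0,"tz":0,"fingers":0.015},{"ax":0,"ay":0,"az":0,"tx":0.006,"ty":0,"tz":0,"fingers":0.015}]' ;python3 -m creep '[{"ax":0,"ay":0,"az":0,"tx":0,"ty":0,"tz":0,"fingers":0.015},{"ax":0,"ay":0,"az":0,"tx":0,"ty":0,"tz":0,"fingers":0.015}]' ; python3 g.py 0.4879 0.1556 0.0655 2.6
python3 - <<'E'
from h import *
c=cap('scene','s6')
a=cv2.resize(c['px'][120:240,110:270],None,fx=5,fy=5,interpolation=cv2.INTER_CUBIC)[:600];cv2.imwrite('pics/z11.png',a)
E
```

```text
time_s: 13.05
tcp_pos: [0.4878, 0.1557, 0.066]
eef_rot: [150.8, 89.9, -116.7]
contact_force: [-0.2, -0.8, -3.9]
gripper_width: 0.026
time_s: 13.55
tcp_pos: [0.488, 0.1558, 0.0602]
eef_rot: [174.9, 90.0, -92.6]
contact_force: [0.8, -0.4, -2.4]
gripper_width: 0.0252
time_s: 13.75
tcp_pos: [0.4878, 0.1557, 0.06]
eef_rot: [148.6, 89.9, -118.8]
contact_force: [-0.5, -0.2, -2.8]
gripper_width: 0.0259
tcp [0.4878 0.1557 0.06  ] t 13.75 F [-0.5 -0.2 -2.8] w 0.0259 q [ 39.7  15.5 -31.8   0.  -42.8 -37.2]
tool axes rows
 [[-6.00e-04 -1.00e-03 -1.00e+00]
 [-9.99e-01 -4.42e-02  6.00e-04]
 [-4.42e-02  9.99e-01 -1.00e-03]]
t xyz [-0.0055 -0.0001 -0.0001] | 0.005 a xyz [-0.07 -0.06 -0.03]
```

View pics/z11.png

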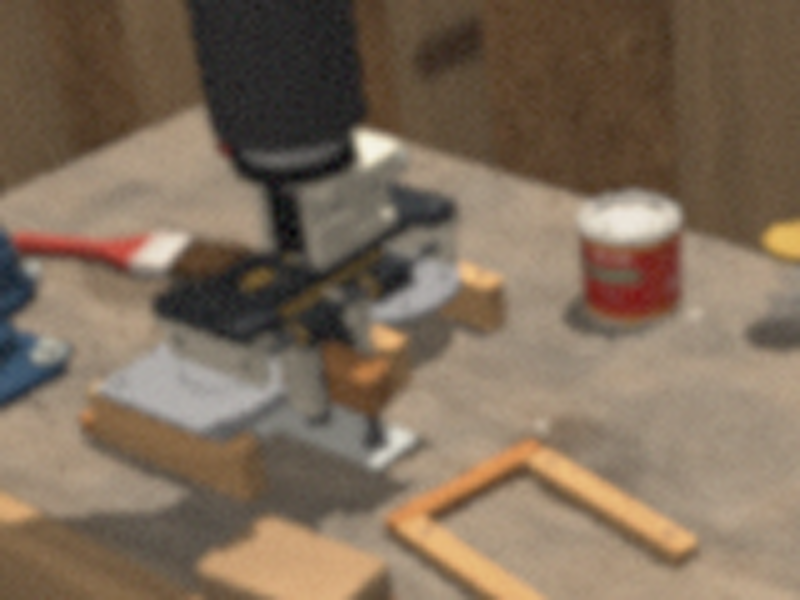

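The cover is seated and the force is back to the lifter's weight alone. Lower the blade 3 mm more and withdraw straight back.

```bash
python3 -m creep '[{"ax":0,"ay":0,"az":0,"tx":0.0015,"ty":0,"tz":0,"fingers":0.015},{"ax":0,"ay":0,"az":0,"tx":0.003,"ty":0,"tz":-0.003,"fingers":0.015},{"ax":0,"ay":0,"az":0,"tx":0.003,"ty":0,"tz":-0.012,"fingers":0.015},{"ax":0,"ay":0,"az":0,"tx":0.003,"ty":0,"tz":-0.025,"fingers":0.015},{"ax":0,"ay":0,"az":0,"tx":0.003,"ty":0,"tz":-0.03,"fingers":0.015}]';python3 g.py 0.4940 0.0157 0.057 2.6
```

```text
time_s: 14.3
tcp_pos: [0.4887, 0.1241, 0.057]
eef_rot: [135.9, 89.9, -131.6]
contact_force: [0.2, 1.0, -2.3]
gripper_width: 0.0255
tcp [0.4887 0.1241 0.057 ] t 14.3 F [ 0.2  1.  -2.3] w 0.0255 q [ 36.6  15.1 -32.9   0.  -42.1 -34.2]
tool axes rows
 [[-0.0011 -0.0013 -1.    ]
 [-0.9991 -0.0432  0.0012]
 [-0.0432  0.9991 -0.0012]]
t xyz [ 1.000e-04 -6.000e-04 -1.085e-01] | 0.109 a xyz [-0.12 -0.07 -0.07]
```

```bash
python3 -m creep '[{"ax":0,"ay":0,"az":0,"tx":0,"ty":0,"tz":-0.02,"fingers":0.015},{"ax":0,"ay":0,"az":0,"tx":0,"ty":0,"tz":-0.045,"fingers":0.015},{"ax":0,"ay":0,"az":0,"tx":0,"ty":0,"tz":-0.07,"fingers":0.015},{"ax":0,"ay":0,"az":0,"tx":0,"ty":0,"tz":-0.095,"fingers":0.015},{"ax":0,"ay":0,"az":0,"tx":0,"ty":0,"tz":-0.12,"fingers":0.015}]';python3 -m creep '[{"ax":0,"ay":0,"az":0,"tx":0,"ty":0,"tz":-0.02,"fingers":0.015},{"ax":0,"ay":0,"az":0,"tx":0,"ty":0,"tz":-0.02,"fingers":0.015}]'; python3 g.py 0.4940 0.0157 0.057 2.6
python3 - <<'E'
from h import *
c=cap('scene','s7');cap('top','t7')
a=cv2.resize(c['px'][120:270,110:310],None,fx=4,fy=4,interpolation=cv2.INTER_CUBIC)[:600];cv2.imwrite('pics/z12.png',a)
E
```

```text
time_s: 14.8
tcp_pos: [0.4943, 0.0043, 0.0574]
eef_rot: [164.4, 90.0, -103.1]
contact_force: [-0.9, 0.3, -2.2]
gripper_width: 0.0261
time_s: 15.0
tcp_pos: [0.4948, -0.0166, 0.0572]
eef_rot: [136.2, 89.9, -131.5]
contact_force: [-0.1, 0.4, -2.2]
gripper_width: 0.0257
tcp [ 0.4948 -0.0166  0.0572] t 15.0 F [-0.1  0.4 -2.2] w 0.0257 q [ 20.9  14.3 -34.1   0.1 -41.7 -18.6]
tool axes rows
 [[-0.001  -0.0011 -1.    ]
 [-0.9991 -0.0412  0.001 ]
 [-0.0412  0.9991 -0.0011]]
t xyz [ 0.0002 -0.0006  0.0323] | 0.032 a xyz [-0.24 -0.06 -0.06]
```

View pics/z12.png

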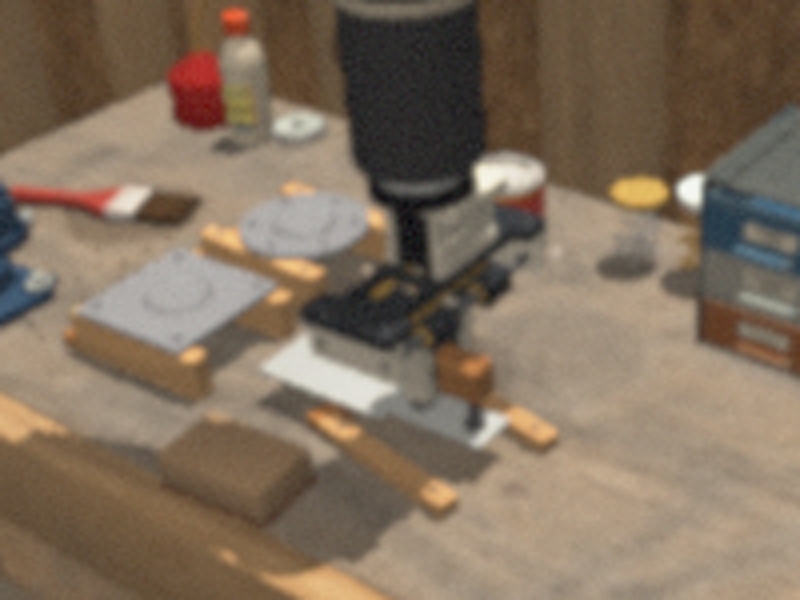

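View pics/t7.png

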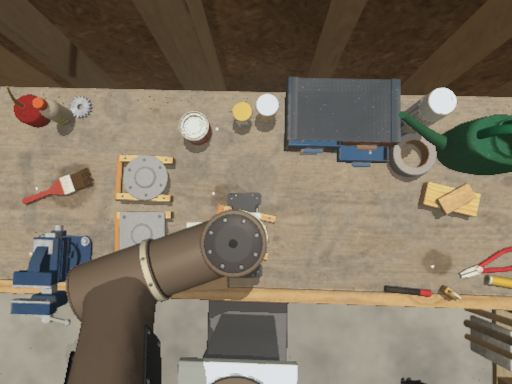

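```bash
python3 -m creep '[{"ax":0,"ay":0,"az":0,"tx":-0.02,"ty":-0.01,"tz":-0.03,"fingers":0.015},{"ax":0,"ay":0,"az":0,"tx":-0.04,"ty":-0.02,"tz":-0.07,"fingers":0.015},{"ax":0,"ay":0,"az":0,"tx":-0.04,"ty":-0.03,"tz":-0.11,"fingers":0.015},{"ax":0,"ay":0,"az":0,"tx":-0.04,"ty":-0.04,"tz":-0.15,"fingers":0.015},{"ax":0,"ay":0,"az":0,"tx":-0.04,"ty":-0.045,"tz":-0.19,"fingers":0.015}]';python3 -m creep '[{"ax":0,"ay":0,"az":0,"tx":0,"ty":-0.005,"tz":-0.04,"fingers":0.015},{"ax":0,"ay":0,"az":0,"tx":0,"ty":-0.01,"tz":-0.08,"fingers":0.015},{"ax":0,"ay":0,"az":0,"tx":0,"ty":-0.01,"tz":-0.12,"fingers":0.015},{"ax":0,"ay":0,"az":0,"tx":0,"ty":-0.01,"tz":-0.14,"fingers":0.015},{"ax":0,"ay":0,"az":0,"tx":0,"ty":-0.01,"tz":-0.14,"fingers":0.015}]'; python3 g.py 0.548 -0.3665 0.03 2.5
python3 - <<'E'
from m import *
c=cap('top','t8');cap('scene','s8')
a=cv2.resize(c['px'][140:290,90:290],None,fx=4,fy=4,interpolation=cv2.INTER_CUBIC)[:600];cv2.imwrite('pics/z13.png',a)
hsv=cv2.cvtColor(c['px'],cv2.COLOR_BGR2HSV);S=hsv[...,1].astype(int);V=hsv[...,2].astype(int);w=np.zeros(S.shape,bool)
w[203:268,110:178]=1
rect(c,w&(S<30)&(V>130),0.046,'cover',500)
w[:]=0;w[150:205,110:180]=1
rect(c,w&(S<30)&(V>130),0.046,'round',500)
z=cloud(c)[...,2];print(np.nanmedian(z[215:225,128:138]),np.nanmedian(z[243:250,150:158]))
E
```

```text
time_s: 15.6
tcp_pos: [0.5498, -0.2029, 0.0977]
eef_rot: [-150.4, 89.9, -57.8]
contact_force: [0.2, 0.6, -1.8]
gripper_width: 0.0256
time_s: 16.1
tcp_pos: [0.5647, -0.3435, 0.0968]
eef_rot: [134.2, 89.9, -133.4]
contact_force: [-0.9, 0.7, -2.5]
gripper_width: 0.0255
tcp [ 0.5647 -0.3435  0.0968] t 16.1 F [-0.9  0.7 -2.5] w 0.0255 q [-14.4  25.1 -10.4   0.1 -54.6  16.7]
tool axes rows
 [[-0.0011 -0.0011 -1.    ]
 [-0.9991 -0.0418  0.0011]
 [-0.0418  0.9991 -0.0011]]
t xyz [ 0.0668  0.0176 -0.0222] | 0.073 a xyz [-0.11 -0.06 -0.06]
cover cen mm 482.6 259.4 size 117.5 118.1 ang 1.8 px [142. 235.]
round cen mm 634.1 258.6 size 117.9 115.7 ang 65.41 px [145. 177.]
0.04687061610570187 0.047405150941370655
```

View pics/z13.png

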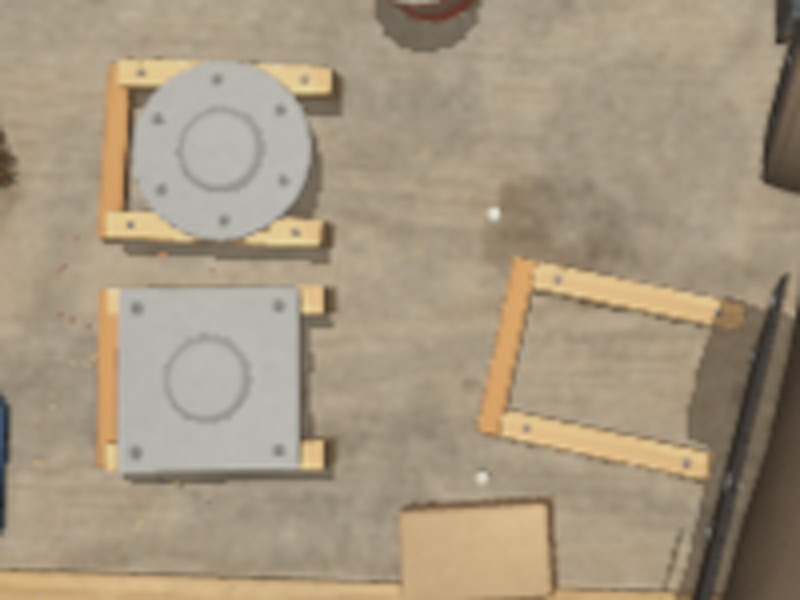

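```bash
python3 - <<'E'
from m import *
c=load('top0');hsv=cv2.cvtColor(c['px'],cv2.COLOR_BGR2HSV);S=hsv[...,1].astype(int);V=hsv[...,2].astype(int);H=hsv[...,0].astype(int)
z=cloud(c)[...,2];w=np.zeros(S.shape,bool);w[203:268,110:178]=1
m=w&(S>75)&(V>150)&(z>.028)
rect(c,m,0.040,'rails top0',50)
P=[]
k=np.argwhere(m)[:,::-1];W=ray(c,k,.04)[:,:2]*1000;print(cv2.minAreaRect(W.astype(np.float32)))
# blue channel profile along rail column rows in t8
t=load('t8');
for v in (215,255): print(v,[int(x) for x in hsv[v,112:176,1]],'\n',[int(x) for x in cv2.cvtColor(t['px'],cv2.COLOR_BGR2HSV)[v,112:176,1]])
E
```

```text
rails top0 cen mm 432.7 254.6 size 16.8 140.2 ang 3.24 px [144. 253.]
rails top0 cen mm 534.5 259.6 size 17.6 141.2 ang 3.31 px [145. 215.]
((483.7843017578125, 256.8255615234375), (119.30125427246094, 141.1851806640625), 3.081618070602417)
215 [58, 60, 89, 137, 123, 104, 98, 99, 98, 92, 55, 70, 95, 98, 98, 98, 98, 97, 97, 97, 96, 97, 96, 96, 96, 96, 96, 97, 96, 96, 97, 96, 96, 96, 97, 96, 97, 97, 96, 96, 96, 96, 94, 94, 95, 96, 94, 94, 94, 96, 93, 78, 59, 86, 97, 102, 106, 105, 110, 110, 110, 93, 70, 61] 
 [53, 55, 85, 130, 115, 97, 90, 66, 11, 13, 12, 14, 14, 13, 13, 13, 13, 13, 13, 11, 14, 12, 12, 14, 11, 12, 12, 12, 12, 12, 12, 12, 12, 12, 12, 11, 12, 11, 13, 13, 13, 13, 14, 12, 12, 14, 15, 19, 16, 13, 11, 11, 19, 94, 90, 96, 99, 97, 105, 99, 99, 86, 64, 54]
255 [58, 69, 120, 137, 115, 98, 98, 98, 99, 96, 86, 95, 97, 97, 97, 99, 98, 97, 98, 97, 96, 97, 96, 96, 96, 96, 97, 96, 94, 94, 94, 94, 94, 94, 94, 96, 94, 93, 94, 93, 93, 92, 92, 92, 93, 93, 92, 92, 93, 92, 92, 89, 88, 90, 92, 98, 102, 102, 108, 106, 111, 85, 66, 58] 
 [53, 65, 114, 131, 108, 91, 90, 54, 11, 11, 11, 15, 13, 13, 11, 11, 11, 13, 13, 13, 13, 13, 11, 11, 12, 12, 11, 12, 12, 12, 13, 13, 12, 12, 12, 11, 11, 12, 12, 12, 12, 12, 11, 12, 12, 12, 11, 11, 12, 12, 12, 13, 27, 89, 86, 91, 96, 95, 101, 99, 104, 77, 60, 56]
```

The top view puts the cover about 2–3 mm and 1° off the stand. That camera was biased earlier by 4 mm and 1°, so I'll check with the wrist camera while still holding the lifter.

```bash
python3 -m creep '[{"ax":0,"ay":0,"az":0,"tx":-0.04,"ty":0,"tz":0.01,"fingers":0.015},{"ax":0,"ay":0,"az":0,"tx":-0.075,"ty":0.015,"tz":0.04,"fingers":0.015},{"ax":0,"ay":0,"az":0,"tx":-0.1,"ty":0.02,"tz":0.08,"fingers":0.015},{"ax":0,"ay":0,"az":0,"tx":-0.125,"ty":0.03,"tz":0.12,"fingers":0.015},{"ax":0,"ay":0,"az":0,"tx":-0.15,"ty":0.04,"tz":0.16,"fingers":0.015}]';python3 -m creep '[{"ax":0,"ay":0,"az":0,"tx":-0.02,"ty":0.01,"tz":0.04,"fingers":0.015},{"ax":0,"ay":0,"az":0,"tx":-0.035,"ty":0.02,"tz":0.08,"fingers":0.015},{"ax":0,"ay":0,"az":0,"tx":-0.05,"ty":0.03,"tz":0.12,"fingers":0.015},{"ax":0,"ay":0,"az":0,"tx":-0.05,"ty":0.04,"tz":0.16,"fingers":0.015},{"ax":0,"ay":0,"az":0,"tx":-0.05,"ty":0.05,"tz":0.2,"fingers":0.015}]';python3 -m creep '[{"ax":0,"ay":0,"az":0,"tx":0,"ty":0.01,"tz":0.04,"fingers":0.015},{"ax":0,"ay":0,"az":0,"tx":0,"ty":0.02,"tz":0.08,"fingers":0.015},{"ax":0,"ay":0,"az":0,"tx":0,"ty":0.03,"tz":0.12,"fingers":0.015},{"ax":0,"ay":0,"az":0,"tx":0,"ty":0.03,"tz":0.16,"fingers":0.015},{"ax":0,"ay":0,"az":0,"tx":0,"ty":0.03,"tz":0.19,"fingers":0.015}]'; python3 g.py 0.41 0.282 0.3 0
```

```text
time_s: 16.7
tcp_pos: [0.517, -0.1804, 0.2484]
eef_rot: [174.8, 90.0, -92.6]
contact_force: [1.4, -0.1, -2.9]
gripper_width: 0.0254
time_s: 17.2
tcp_pos: [0.4578, 0.017, 0.298]
eef_rot: [-76.5, 89.9, 16.1]
contact_force: [0.7, 0.8, -2.5]
gripper_width: 0.0257
time_s: 17.7
tcp_pos: [0.419, 0.2058, 0.2975]
eef_rot: [-25.1, 90.0, 67.6]
contact_force: [0.8, -0.4, -2.9]
gripper_width: 0.0256
tcp [0.419  0.2058 0.2975] t 17.7 F [ 0.8 -0.4 -2.9] w 0.0256 q [ 50.4  -2.  -17.6  -0.  -74.4 -47.7]
tool axes rows
 [[ 2.000e-04  6.000e-04 -1.000e+00]
 [-9.989e-01 -4.750e-02 -3.000e-04]
 [-4.750e-02  9.989e-01  6.000e-04]]
t xyz [-0.0025  0.0053  0.0765] | 0.077 a xyz [2.72 0.03 0.02]
```

```bash
python3 -m creep '[{"ax":0,"ay":0,"az":0,"tx":0,"ty":0,"tz":0.04,"fingers":0.015},{"ax":0,"ay":0,"az":0,"tx":0,"ty":0,"tz":0.075,"fingers":0.015},{"ax":0,"ay":0,"az":0,"tx":0,"ty":0,"tz":0.075,"fingers":0.015},{"ax":0,"ay":0,"az":0,"tx":0,"ty":0,"tz":0.075,"fingers":0.015}]'
python3 - <<'E'
from rails import *
c=cap('wrist','w9')
E
```

```text
time_s: 18.1
tcp_pos: [0.416, 0.279, 0.2966]
eef_rot: [136.9, 89.9, -130.4]
contact_force: [0.1, -1.2, -1.6]
gripper_width: 0.0259
```

View pics/w9.png

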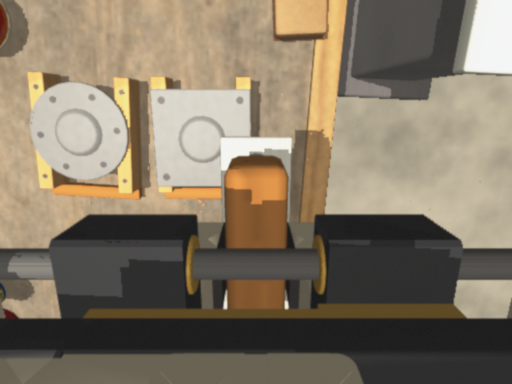

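```bash
python3 - <<'E'
from rails import *
c=load('w9');hsv=cv2.cvtColor(c['px'],cv2.COLOR_BGR2HSV);S=hsv[...,1].astype(int);z=cloud(c)[...,2]
w=np.zeros(S.shape,bool);w[65:200,140:270]=1
m=(w&(S<45)&(z>.036)&(z<.062)).astype(np.uint8)
m=cv2.morphologyEx(m,cv2.MORPH_OPEN,np.ones((3,3)))
k=max(cv2.findContours(m,cv2.RETR_EXTERNAL,cv2.CHAIN_APPROX_NONE)[0],key=len)[:,0]
W=ray(c,k,.046)[:,:2]*1000
print('cover rect',cv2.minAreaRect(W.astype(np.float32)))
def line(sel,n):
    vx,vy,x0,y0=cv2.fitLine(W[sel].astype(np.float32),cv2.DIST_HUBER,0,.01,.01).ravel();print(n,sel.sum(),'pt',x0,y0,'ang',np.degrees(np.arctan2(vy,vx)))
u,v=k.T;print(u.min(),u.max(),v.min(),v.max())
line((u<165)&(v>96)&(v<180),'left(+x)')
line((v<98)&(u>158)&(u<245),'-y edge')
line((u>243)&(v>94)&(v<132),'right(-x)')
line((v>180)&(u>160)&(u<215),'+y edge')
rails('w9',(143,262,65,100))
rails('w9',(20,146,65,205))
# rail tips
m2=(w&(S>75)&(z>.03)&(z<.05)).astype(np.uint8);m2[95:]=0
for q in cv2.findContours(m2,cv2.RETR_EXTERNAL,cv2.CHAIN_APPROX_NONE)[0]:
    if len(q)<15: continue
    X=ray(c,q[:,0],.04)[:,:2]*1000;print('tip',X.min(0).round(1),X.max(0).round(1))
E
```

```text
cover rect ((482.9381103515625, 258.37371826171875), (119.10669708251953, 118.98072814941406), 2.6309752464294434)
150 250 89 186
left(+x) 83 pt 541.8562 260.0555 ang -87.32757
-y edge 88 pt 481.31235 198.89209 ang 2.3860102
right(-x) 41 pt 424.8901 226.349 ang -87.567314
+y edge 55 pt 504.8473 318.52872 ang 1.8048456
rail [array([680.87, 210.03]), array([44.24, 22.96]), np.float64(88.87)] z 0.0405
rail [array([580.43, 261.33]), array([143.64,  21.28]), np.float64(89.08)] z 0.0404
rail [array([682.46, 306.98]), array([49.14, 23.  ]), np.float64(89.21)] z 0.0406
both [array([631.49, 260.53]), array([143.69, 123.4 ]), np.float64(89.08)]
tip [426.3 182.3] [443.6 196.1]
tip [525.9 186. ] [545.3 200.4]
```

In the wrist view the cover is centred at (482.9,258.4) with yaw about 2.5°. The stand is at about (483,256) and 2.6°, so the cover is centred within about 2 mm and square. Now I'll return the lifter.

```bash
python3 -m creep '[{"ax":0,"ay":0,"az":0,"tx":0,"ty":-0.005,"tz":-0.03,"fingers":0.015},{"ax":0,"ay":0,"az":0,"tx":0,"ty":-0.015,"tz":-0.075,"fingers":0.015},{"ax":0,"ay":0,"az":0,"tx":0,"ty":-0.025,"tz":-0.12,"fingers":0.015},{"ax":0,"ay":0,"az":0,"tx":0,"ty":-0.035,"tz":-0.165,"fingers":0.015},{"ax":0,"ay":0,"az":0,"tx":0,"ty":-0.045,"tz":-0.21,"fingers":0.015}]';python3 -m creep '[{"ax":0,"ay":0,"az":0,"tx":0,"ty":-0.01,"tz":-0.045,"fingers":0.015},{"ax":0,"ay":0,"az":0,"tx":0.01,"ty":-0.02,"tz":-0.09,"fingers":0.015},{"ax":0,"ay":0,"az":0,"tx":0.03,"ty":-0.03,"tz":-0.13,"fingers":0.015},{"ax":0,"ay":0,"az":0,"tx":0.05,"ty":-0.04,"tz":-0.17,"fingers":0.015},{"ax":0,"ay":0,"az":0,"tx":0.08,"ty":-0.05,"tz":-0.21,"fingers":0.015}]';python3 g.py 0.545 -0.36 0.1 2.5
```

```text
time_s: 18.65
tcp_pos: [0.4711, 0.0677, 0.2978]
eef_rot: [-102.3, 90.0, -9.8]
contact_force: [2.4, 0.8, -1.5]
gripper_width: 0.0254
time_s: 19.15
tcp_pos: [0.5309, -0.1392, 0.219]
eef_rot: [-108.5, 89.8, -16.0]
contact_force: [1.7, 1.4, -1.5]
gripper_width: 0.0256
tcp [ 0.5309 -0.1392  0.219 ] t 19.15 F [ 1.7  1.4 -1.5] w 0.0256 q [  5.8   8.9 -16.2   0.1 -64.7  -3.4]
tool axes rows
 [[ 0.0035 -0.001  -1.    ]
 [-0.999  -0.0436 -0.0034]
 [-0.0436  0.9991 -0.0011]]
t xyz [ 0.1193 -0.004  -0.2211] | 0.251 a xyz [-0.   -0.07  0.2 ]
```

```bash
python3 -m creep '[{"ax":0,"ay":0,"az":0,"tx":0.02,"ty":-0.001,"tz":-0.045,"fingers":0.015},{"ax":0,"ay":0,"az":0,"tx":0.04,"ty":-0.002,"tz":-0.09,"fingers":0.015},{"ax":0,"ay":0,"az":0,"tx":0.065,"ty":-0.004,"tz":-0.13,"fingers":0.015},{"ax":0,"ay":0,"az":0,"tx":0.09,"ty":-0.004,"tz":-0.17,"fingers":0.015},{"ax":0,"ay":0,"az":0,"tx":0.115,"ty":-0.004,"tz":-0.21,"fingers":0.015}]';python3 -m creep '[{"ax":0,"ay":0,"az":0,"tx":0,"ty":0,"tz":-0.011,"fingers":0.015},{"ax":0,"ay":0,"az":0,"tx":0,"ty":0,"tz":-0.011,"fingers":0.015},{"ax":0,"ay":0,"az":0,"tx":0,"ty":0,"tz":-0.011,"fingers":0.015}]';python3 g.py 0.545 -0.36 0.029 2.5
```

```text
time_s: 19.65
tcp_pos: [0.543, -0.3485, 0.1027]
eef_rot: [-171.8, 89.9, -79.3]
contact_force: [1.5, 0.5, -2.5]
gripper_width: 0.0256
time_s: 19.95
tcp_pos: [0.5441, -0.3576, 0.1039]
eef_rot: [-163.2, 89.9, -70.8]
contact_force: [0.4, 0.4, -2.0]
gripper_width: 0.0257
tcp [ 0.5441 -0.3576  0.1039] t 19.95 F [ 0.4  0.4 -2. ] w 0.0257 q [-16.1  23.8 -11.4   0.1 -54.7  18.6]
tool axes rows
 [[ 4.000e-04 -1.200e-03 -1.000e+00]
 [-9.991e-01 -4.330e-02 -4.000e-04]
 [-4.330e-02  9.991e-01 -1.200e-03]]
t xyz [ 0.0749 -0.0008 -0.0024] | 0.075 a xyz [-0.02 -0.07  0.02]
```

```bash
python3 -m creep '[{"ax":0,"ay":0,"az":0,"tx":0.02,"ty":0,"tz":0,"fingers":0.015},{"ax":0,"ay":0,"az":0,"tx":0.045,"ty":0,"tz":0,"fingers":0.015},{"ax":0,"ay":0,"az":0,"tx":0.062,"ty":0,"tz":0,"fingers":0.015},{"ax":0,"ay":0,"az":0,"tx":0.068,"ty":0,"tz":0,"fingers":0.015},{"ax":0,"ay":0,"az":0,"tx":0.07,"ty":0,"tz":0,"fingers":0.015}]';python3 -m creep '[{"ax":0,"ay":0,"az":0,"tx":0.001,"ty":0,"tz":0,"fingers":0.015},{"ax":0,"ay":0,"az":0,"tx":0.002,"ty":0,"tz":0,"fingers":0.015},{"ax":0,"ay":0,"az":0,"tx":0.003,"ty":0,"tz":0,"fingers":0.015},{"ax":0,"ay":0,"az":0,"tx":0.004,"ty":0,"tz":0,"fingers":0.015},{"ax":0,"ay":0,"az":0,"tx":0.005,"ty":0,"tz":0,"fingers":0.015}]';python3 g.py 0.545 -0.36 0.0285 2.5
```

```text
time_s: 20.45
tcp_pos: [0.5447, -0.3567, 0.0338]
eef_rot: [-178.4, 89.9, -85.8]
contact_force: [0.6, 0.2, -1.8]
gripper_width: 0.0261
time_s: 20.95
tcp_pos: [0.5444, -0.3577, 0.0285]
eef_rot: [176.7, 89.9, -90.8]
contact_force: [-2.9, 4.5, 10.7]
gripper_width: 0.0255
tcp [ 0.5444 -0.3577  0.0285] t 20.95 F [-2.9  4.5 10.7] w 0.0255 q [-16.1  28.6 -15.3   0.1 -46.2  18.6]
tool axes rows
 [[-0.00e+00 -1.10e-03 -1.00e+00]
 [-9.99e-01 -4.41e-02  1.00e-04]
 [-4.41e-02  9.99e-01 -1.10e-03]]
t xyz [-0.     -0.0005 -0.0023] | 0.002 a xyz [ 0.03 -0.07 -0.  ]
```

The lifter is on the bench, with a light contact of about 13 N. Release it.

```bash
python3 -m creep '[{"ax":0,"ay":0,"az":0,"tx":-0.0005,"ty":0,"tz":0,"fingers":0.0876},{"ax":0,"ay":0,"az":0,"tx":-0.0005,"ty":0,"tz":0,"fingers":0.0876},{"ax":0,"ay":0,"az":0,"tx":-0.0005,"ty":0,"tz":0,"fingers":0.0876},{"ax":0,"ay":0,"az":0,"tx":-0.0005,"ty":0,"tz":0,"fingers":0.0876},{"ax":0,"ay":0,"az":0,"tx":-0.0005,"ty":0,"tz":0,"fingers":0.0876}]';python3 -m creep '[{"ax":0,"ay":0,"az":0,"tx":0,"ty":0,"tz":0,"fingers":0.0876},{"ax":0,"ay":0,"az":0,"tx":0,"ty":0,"tz":0,"fingers":0.0876},{"ax":0,"ay":0,"az":0,"tx":0,"ty":0,"tz":0,"fingers":0.0876}]';python3 g.py 0.545 -0.36 0.0285 2.5
```

```text
time_s: 21.45
tcp_pos: [0.5443, -0.3576, 0.0286]
eef_rot: [151.7, 89.9, -115.8]
contact_force: [1.4, -0.4, 0.1]
gripper_width: 0.0602
time_s: 21.75
tcp_pos: [0.5443, -0.3576, 0.0286]
eef_rot: [149.5, 89.9, -117.9]
contact_force: [0.1, 0.2, 0.5]
gripper_width: 0.0839
tcp [ 0.5443 -0.3576  0.0286] t 21.75 F [0.1 0.2 0.5] w 0.0839 q [-16.1  28.5 -15.2   0.1 -46.2  18.6]
tool axes rows
 [[-5.00e-04 -9.00e-04 -1.00e+00]
 [-9.99e-01 -4.41e-02  5.00e-04]
 [-4.41e-02  9.99e-01 -9.00e-04]]
t xyz [ 0.0001 -0.0006 -0.0025] | 0.003 a xyz [ 0.03 -0.05 -0.03]
```

Retreat straight up, then move toward the robot so the top view is clear.

```bash
python3 -m creep '[{"ax":0,"ay":0,"az":0,"tx":-0.02,"ty":0,"tz":0,"fingers":0.0876},{"ax":0,"ay":0,"az":0,"tx":-0.06,"ty":0,"tz":0,"fingers":0.0876},{"ax":0,"ay":0,"az":0,"tx":-0.1,"ty":0,"tz":0,"fingers":0.0876},{"ax":0,"ay":0,"az":0,"tx":-0.15,"ty":0,"tz":0,"fingers":0.0876},{"ax":0,"ay":0,"az":0,"tx":-0.2,"ty":0,"tz":0,"fingers":0.0876}]';python3 -m creep '[{"ax":0,"ay":0,"az":0,"tx":-0.05,"ty":0.01,"tz":0.03,"fingers":0.0876},{"ax":0,"ay":0,"az":0,"tx":-0.05,"ty":0.02,"tz":0.07,"fingers":0.0876},{"ax":0,"ay":0,"az":0,"tx":-0.05,"ty":0.02,"tz":0.08,"fingers":0.0876},{"ax":0,"ay":0,"az":0,"tx":-0.05,"ty":0.02,"tz":0.08,"fingers":0.0876},{"ax":0,"ay":0,"az":0,"tx":-0.05,"ty":0.02,"tz":0.08,"fingers":0.0876}]'
python3 - <<'E'
from m import *
w=cap('wrist','w10');s=cap('scene','s10');t=cap('top','t10')
cv2.imwrite('pics/fin.png',np.hstack([w['px'],s['px']])[:, :1024]) 
a=cv2.resize(np.hstack([w['px'],s['px']]),(800,300));cv2.imwrite('pics/fin1.png',a)
c=w;hsv=cv2.cvtColor(c['px'],cv2.COLOR_BGR2HSV);S=hsv[...,1].astype(int);V=hsv[...,2].astype(int);z=cloud(c)[...,2]
m=(S<40)&(V>150)&(z<0.02)&(z>-.01);m[215:]=0;m[:, :180]=0;m[:,330:]=0
rect(c,m,0.003,'blade',500)
E
```

```text
time_s: 22.25
tcp_pos: [0.5439, -0.3572, 0.2304]
eef_rot: [121.5, 89.9, -145.9]
contact_force: [1.3, -0.5, 0.3]
gripper_width: 0.0876
time_s: 22.75
tcp_pos: [0.5209, -0.2783, 0.2782]
eef_rot: [132.7, 89.9, -134.8]
contact_force: [-0.2, -0.6, -0.4]
gripper_width: 0.0877
blade cen mm 540.7 -260.9 size 60.4 126.4 ang 2.06 px [239. 165.]
```

View pics/fin1.png

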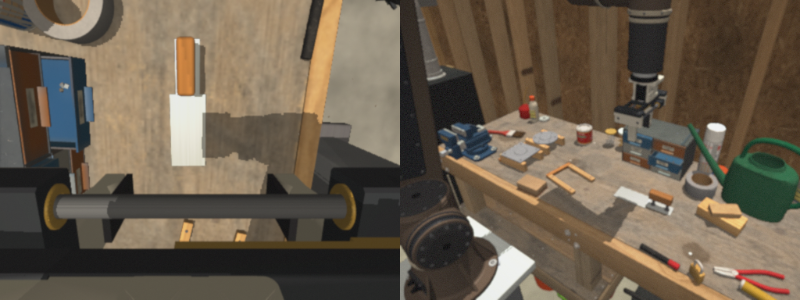

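View pics/t10.png

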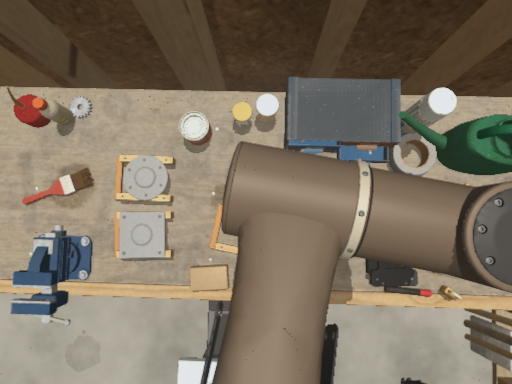

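The lifter lies flat at about (541,-261) mm, clear of the stands. The cover is on the empty stand at (142,235) in the top view. The round cover and the tin sit where they did at the start. Handing in.

```bash
python3 -c "
from plant import order
print(order.close_job())"
```

```text
the job is handed in; nothing more can be done
None
```

The square cover now rests on both rails of the empty tall stand, and I handed the job in at about 23 s. I gripped the lifter by its handle, slid the blade under the cover, and carried it over level. After lowering it I drew the blade straight out and laid the lifter flat on the bench. The gripper never touched the painted cover.

- **Cover position:** the wrist camera put the cover within about 2 mm of the stand's middle, slightly toward the cross bar. It was square to within about half a degree.
- **Disagreement:** the top camera suggested about 2.6 mm and 1.4° off instead. I trusted the wrist view, because the top camera had read about 4 mm and 1° differently from the wrist camera on the cover at the start.
- **Level:** the depth readings showed the cover level before lowering. The wrist force fell back to the lifter's weight once the cover sat on the rails.
- **Lifter:** it lies flat at about (0.54, -0.26) m, close to where it started and well clear of the stands.
- **Bystanders:** in the last pictures the round cover and the paint tin looked unmoved.
- **Forces:** the largest force in my readings was about 12 N, when the lifter was pressed lightly onto the bench.

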